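# Fetch the battery holder from the back of the kit tray

## Task

The circuit board needs the two-cell battery holder that lies at the back of the kit tray, but the meter, the capacitor and the lamp unit stand close in front of it. Stand all three upright in the upturned lid, lay the battery holder fully down in the empty cradle on the circuit board, and only then stand the three back in the tray, each upright where it stood before, in the middle of its own bay. Do not shift or knock over the spare cell, the buzzer and the propeller motor that stand around the tray.

Things in the scene. Friction and masses are not known exactly. Their poses are not given: they have to be found in the camera images.
- meter_center (a point): Panel meter: upright black box 44 x 50 mm (its x, y), 90 mm tall, white dial on its -x face, two brass posts 8 mm high on its flat top, 0.18 kg. Point: box centre, 45 mm above its underside, z up. Starts in one of the tray's front bays, dial roughly to the front. Grip across x (44 mm), 60 to 75 mm above its underside: fingers then clear the battery holder behind.
- capacitor_center (a point): Capacitor: upright round aluminium can, 44 mm diameter, 86 mm tall, black top with two small steel terminals 6 mm high, 0.20 kg. Point: can centre, 43 mm above its underside, z up. Starts in another front bay. Grip 60 to 75 mm above its underside.
- lamp_center (a point): Lamp unit: upright white box 44 x 44 mm, 74 mm tall, with a steel collar and a round glass bulb (28 mm diameter) on top, 96 mm overall, 0.14 kg. Point: box centre, 37 mm above its underside, z up. Starts in the remaining front bay. Grip the box 60 to 68 mm above its underside.
- battery_center (a point): Battery holder: black trough 136 mm long (its y), 40 mm wide (its x), with two big round cells end to end; side walls 30 mm high, ends and cell tops 38 mm, 0.31 kg. Point: its centre, 19 mm above its underside, z up. Grip across the 40 mm width at mid-length. Starts in the tray's back bay, about 10 mm behind the upright pieces. Either way round is right in the cradle.
- tray: Kit tray, fixed, grey: 144 (x) by 220 mm (y), floor 3 mm thick, rim 8 mm high. Origin: centre of underside; x from front (robot side) to back. Front bays centred at x -33, y -70, 0, +70 mm, parted by dividers 8 mm high at y +-35, x -70 to -20 mm. Back bay centred at x +20, y 0 between 8 mm high cleats at y +-80 mm. Which piece stands in which front bay varies.
- lid: The tray's lid, fixed, upside down on the table left or right of the tray: grey, 224 (x) by 148 mm (y), floor 3 mm thick, rim 3 mm thick, 10 mm high above the table. Origin: centre of underside, z up. The three pieces fit upright inside the rim in a row along x, for instance at x -70, 0 and +70 mm.
- cradle (a point): Empty cradle on the circuit board (plywood, fixed, 224 x 160 x 10 mm, on the other side from the lid). Point: cradle middle on the board's top face, 10 mm above the table; x along its length, where the battery holder's long side goes; z up. Black guides 4 mm high, inner faces at y +-29 and x +-78 mm. A motor and a switch up to 32 mm high are fixed beyond y +70 mm.
- cell_center (a point): Spare cell, bystander: round battery cell standing on the table in front of the tray, 33 mm diameter, 61 mm tall. Point: its centre, 30 mm up.
- buzzer_center (a point): Buzzer, bystander: black disc 30 mm diameter, 12 mm high, with two small ears (44 mm overall), on the table just left (+y) of the tray. Point: its centre, 6 mm up.
- fan_center (a point): Propeller motor, bystander: small upright motor, 24 mm diameter, on a 40 x 30 mm white foot, red three-blade propeller (58 mm across) on top, 48 mm tall, on the table behind the tray. Point: on its axis, 24 mm up.
Mind the look-alikes: they are no part of the job. What is shaped like the part that bears battery_center but blue is not meant.

How it is judged:
By the outcome, as a careful person would: the job done as asked, in the order asked, and still so for the second after the job is handed in, with the robot touching nothing.
It also fails if it takes over 144 s, if anything falls off the work surface, if the arm or the gripper's body presses on something with over 40 N, if the wrist force passes 120 N, or if a joint passes its speed limit or range.

## Robot

A 7-joint arm with a two-finger parallel gripper is mounted at the origin on the work surface. World frame = base frame: x ahead of the robot, y to its left, z up, the work surface at z = 0. Lengths are in m, angles in rad, forces in N, time in s.
With the tool pointing down it reaches from about 0.425 to 0.925 m from the base axis. Payload 6.8 kg.
Tool frame: the origin (TCP) lies at the very end of the fingers, on their centre line; the grasp point (between the pads) lies 19 mm behind it; z points along the fingers, x is the direction in which the jaws open and shut, and the axes are right-handed (so a half turn about z gives the same grasp; the last joint's range is limited). The gripper opens to 85 mm and grips with 20 to 120 N. Pads are 22 mm wide; open, the fingers measure 114 mm over their backs; the gripper's body (76 mm by 85 mm) begins 54 mm behind the grasp point. The pads swing forward as they close: fully open they stand 13 mm farther back than shut.
Start: joints at [-1.288, 0.477, 0.022, 1.555, -0.011, 1.109, -0.083], TCP at [0.257, 0.624, 0.203] pointing down, gripper open.
Joint ranges: [-2.96, 2.96], [-0.34, 2.1], [-1.41, 1.46], [0.24, 2.44], [-1.37, 4.51], [0.17, 1.92], [-2.96, 2.96]. Speed limits (rad/s): [2.39, 2.39, 3.14, 3.14, 3.14, 3.14, 3.14].

## Interface

Orientations are given as a rotation vector (axis times angle).
In Python, from bench import get_obs, imaging, hand_in gives the robot as it stands.
- The arm moves only by the tool send_rows, never from a script. Its argument "motion" is a list of rows, each an object with "dp": the shift along the world's x, y, z in m, a list of three; "rot": the turn, a rotation vector about the world's x, y, z in rad, a list of three; "grip": the finger opening in m, from 0 to 0.0854. In form: [{"dp": [dx, dy, dz], "rot": [ax, ay, az], "grip": grip}, ...]. A call has 1 to 20 rows; each row shifts and turns the pose as measured when the row begins; what a row does not reach is not made up. A row lasts 1/8 s, in which the tool goes at most 62.5 mm and 10.7 degrees, less where a joint would pass 70% of its speed; a pose out of reach is approached as far as the arm can. A call is refused whole if a number of a shift passes 0.0625 or a number of a turn 0.188, either way. A call with a gripper value outside its range is refused whole. The fingers move at their own pace and stop on an object; "grip_force" is the grip in N (left out, the last holds). Time passes only in rows, so rows that do not move let the fingers close. It gives the time, the measured TCP pose, the force and the opening at its end, in the units of the state.
- get_obs(): the state, without advancing time (a new reading comes with each control period).
- imaging.grab_frame(name): name is "side" or "top" or "wrist"; returns a dict with "img" (400x640x3 uint8, red, green, blue), "fx", "fy", "cx", "cy" (pixels), "D" ([k1, k2, p1, p2, k3] as OpenCV has them; the pictures are not rectified), "R" (3x3) and "t" (3): a world point X has camera coordinates R X + t. Camera axes: x right, y down, z forward; pixel columns grow to the right and rows downward; lengths in m; the calibration is good to about 2 mm. A picture is of the moment at which its call begins. There is no depth.
- hand_in(): hands the job in, once; it reports no verdict.
The state is a dict: "clock": time; "joints": joint angles; "qvel": joint speeds; "tau": joint torques, N m; "tcp_pos": TCP position; "orientation": TCP orientation; "contact_force": force on the tool from outside, world axes, zero at the start; "moment": the same for the moment, N m; "grip_width": finger opening in m.
Only numpy, scipy, OpenCV 4.12 (cv2) and the standard library are available. Lean on these libraries where they do the work, as an engineer would, in place of code of your own. Each camera call takes 0.05 s, during which the arm holds its last target. There are 200 camera calls.

## Working session

There is one attempt and no reset: what is moved stays moved. The work goes in short steps, Python scripts to look and compute and a tool call to move; the robot and the scene stay as the last step left them, time stands still between calls to the robot, and variables do not carry over. Pictures are saved under pics/ and viewed, about 12 in all and at most 16, crops included, and the job is handed in when it is done.

Besides the shell and the picture viewer there is one more tool, called after ">>>" as name(argument=value, ...), one argument or row to a line, values as JSON. send_rows: Moves the arm, as the interface text tells. Its arguments: {"type":"object","properties":{"motion":{"type":"array","items":{"type":"object","properties":{"dp":{"type":"array","items":{"type":"number"}},"rot":{"type":"array","items":{"type":"number"}},"grip":{"type":"number"}}}},"grip_force":{"type":"number"}},"required":["motion"]}

```bash
mkdir -p pics; cat > h.py <<'E'
import numpy as np, cv2
from bench import get_obs, imaging
def K(f): return np.array([[f['fx'],0,f['cx']],[0,f['fy'],f['cy']],[0,0,1.]])
def grab(n,save=None,crop=None,s=1):
    f=imaging.grab_frame(n)
    if save:
        im=f['img'][:,:,::-1]
        if crop: x0,y0,x1,y1=crop; im=im[y0:y1,x0:x1]
        cv2.imwrite('pics/'+save,cv2.resize(im,None,fx=s,fy=s,interpolation=cv2.INTER_CUBIC))
    return f
def w(f,u,v,z):
    p=cv2.undistortPoints(np.array([[[u,v]]],float),K(f),np.array(f['D']))[0,0]
    R=np.array(f['R']);t=np.array(f['t']);d=R.T@np.array([p[0],p[1],1]);c=-R.T@t
    return c+d*(z-c[2])/d[2]
def px(f,X):
    return cv2.projectPoints(np.array([X],float),cv2.Rodrigues(np.array(f['R']))[0],np.array(f['t']),K(f),np.array(f['D']))[0][0,0]
E
python3 - <<'E'
from h import *
import pickle
print(get_obs())
fs={}
for n in('top','side'):
    f=grab(n,n+'0.png',s=1.25);fs[n]=f
    R=np.array(f['R']);print(n,-R.T@np.array(f['t']),R.round(2).tolist())
pickle.dump(fs,open('f0.pkl','wb'))
E
```

```text
{'clock': 0.0, 'joints': array([-1.28812178,  0.47783348,  0.02234368,  1.55640669, -0.01148387,
        1.10931046, -0.0830849 ]), 'qvel': array([ 0.00010459, -0.00049269,  0.00100196, -0.00020805,  0.00278117,
       -0.00101358, -0.00166231]), 'tau': array([ 1.63345217e-04, -5.96460021e+01,  1.60761852e+00, -2.81209660e+01,
        1.23438437e-02,  9.16521123e-03, -8.98071420e-06]), 'tcp_pos': array([0.25689539, 0.6235274 , 0.20222237]), 'orientation': array([ 2.60947322e+00,  1.74730589e+00, -2.24531413e-03]), 'contact_force': array([ 0.12649242, -0.41289037,  0.45311588]), 'moment': array([ 0.00796175, -0.06785984,  0.0071194 ]), 'grip_width': 0.08542518749670441}
top [0.33240343 0.00508588 1.09484547] [[0.02, -1.0, 0.02], [-0.99, -0.02, -0.1], [0.1, -0.02, -0.99]]
side [0.4266952  0.83445939 0.59804926] [[-1.0, -0.05, 0.0], [-0.03, 0.53, -0.85], [0.04, -0.85, -0.53]]
```

View pics/top0.png

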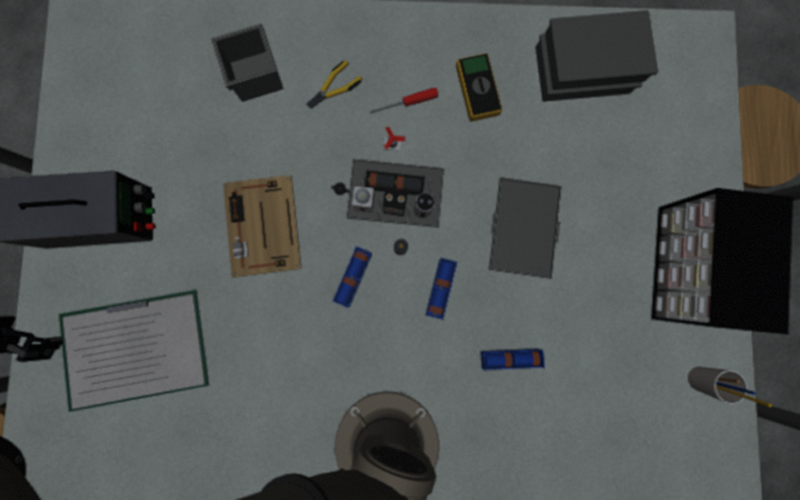

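View pics/side0.png

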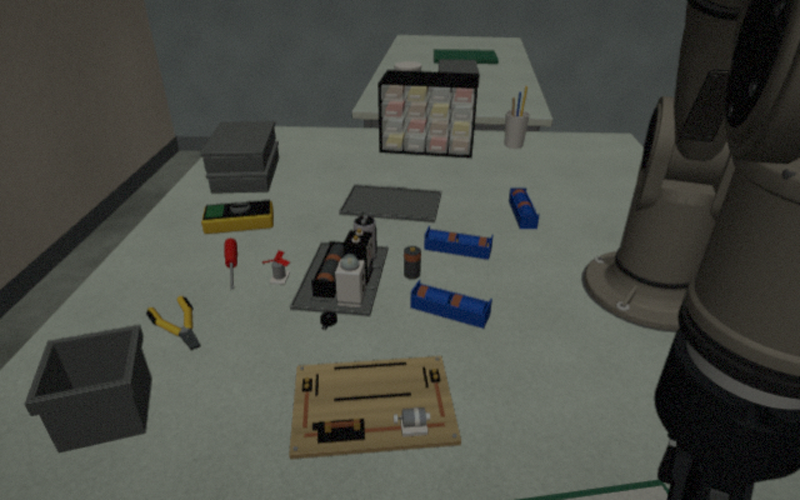

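Top: board left (262,227), tray (396,193) with lamp (362,196), meter (394,203), capacitor (425,204), battery behind; lid right (526,228); the fan is behind the tray, the cell in front and the buzzer to its left. I'll zoom in for measurement.

```bash
python3 - <<'E'
import pickle,cv2
f=pickle.load(open('f0.pkl','rb'))
im=f['top']['img'][:,:,::-1]
im=cv2.convertScaleAbs(im,alpha=1.6)
cv2.imwrite('pics/c1.png',cv2.resize(im[95:215,262:422],None,fx=5,fy=5,interpolation=cv2.INTER_CUBIC))
a=cv2.resize(im[130:230,170:250],None,fx=5,fy=5,interpolation=cv2.INTER_CUBIC)
b=cv2.resize(im[130:230,380:460],None,fx=5,fy=5,interpolation=cv2.INTER_CUBIC)
cv2.imwrite('pics/c2.png',cv2.hconcat([a,b]))
E
```

```text
(no output)
```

View pics/c1.png

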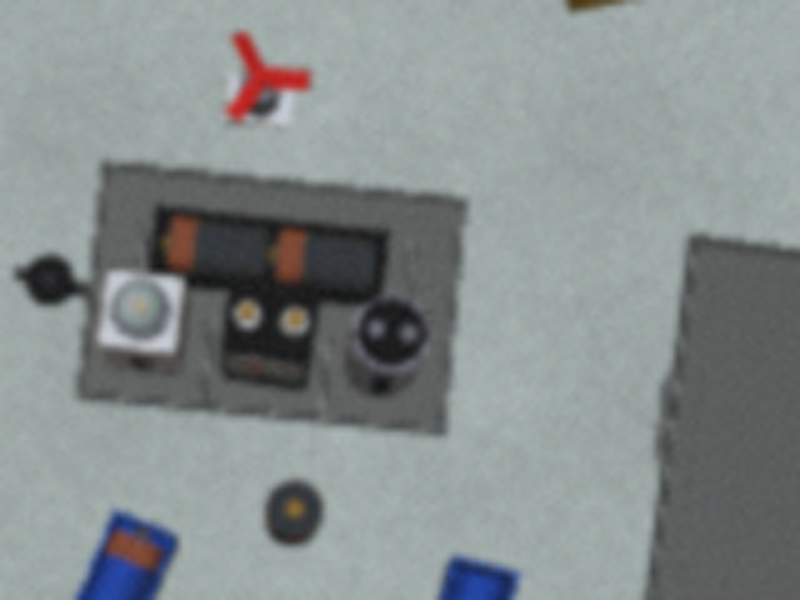

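View pics/c2.png

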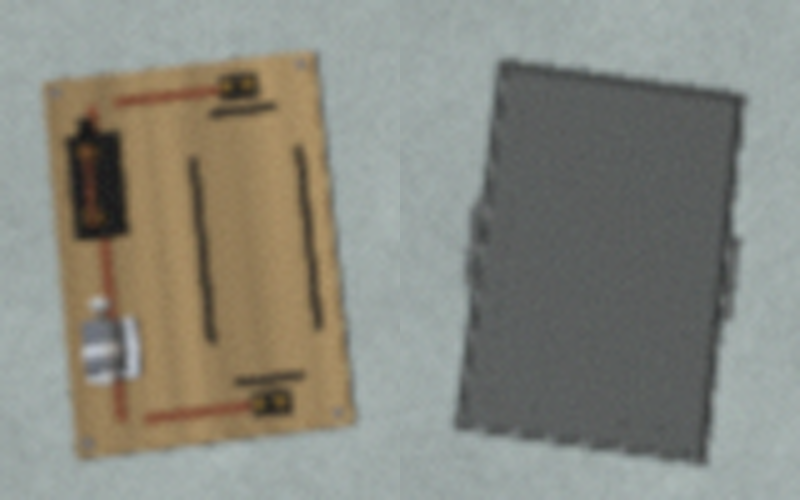

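```bash
python3 - <<'E'
from h import *
import pickle
f=pickle.load(open('f0.pkl','rb'))['top']
def m(name,pts,z,ox,oy):
    P=np.array([w(f,ox+(u+.5)/5-.5,oy+(v+.5)/5-.5,z)[:2] for u,v in pts]);print(name,P.mean(0).round(4),P.round(4).tolist());return P
def ang(a,b): d=b-a;return round(np.degrees(np.arctan2(d[1],d[0])),2)
c1=(262,95)
T=m('tray',[(103,162),(467,200),(444,434),(80,398)],.008,*c1)
print('xang',ang(T[3],T[0]),ang(T[2],T[1]),'yang-90',ang(T[1],T[0])-90,ang(T[2],T[3])-90)
L=m('lid',[(100,60),(344,95),(306,464),(57,430)],.010,380,130)
print('xang',ang(L[3],L[0]),ang(L[2],L[1]),'yang-90',ang(L[1],L[0])-90,ang(L[2],L[3])-90)
C=m('guides l/r',[(193,158),(212,342),(299,147),(319,328)],.014,170,130)
print(ang(C[1],C[0]),ang(C[3],C[2]))
C2=m('guides t/b',[(210,113),(275,104),(235,382),(303,376)],.014,170,130)
M=m('meter posts',[(247,313),(294,320)],.101,*c1);print(ang(M[1],M[0])-90)
m('lamp bulb',[(140,306)],.085,*c1)
W=m('lamp box',[(103,270),(186,272),(182,357),(97,352)],.077,*c1);print(ang(W[1],W[0])-90,ang(W[2],W[3])-90)
m('cap',[(376,330),(410,333)],.095,*c1);m('cap top',[(393,331)],.089,*c1)
B=m('bat',[(157,205),(388,230),(380,300)],.038,*c1);print('ctr',(B[0]+B[2])/2,ang(B[1],B[0])-90)
m('cell',[(294,510)],.061,*c1);m('fan',[(262,78)],.048,*c1);m('buz',[(50,280)],.012,*c1)
E
```

```text
tray [ 0.5764 -0.0044] [[0.6561, 0.0996], [0.6392, -0.1187], [0.4972, -0.1069], [0.5131, 0.1085]]
xang -3.55 -4.74 yang-90 -4.439999999999998 -4.209999999999994
lid [ 0.5014 -0.313 ] [[0.6209, -0.2524], [0.6035, -0.3988], [0.3825, -0.3735], [0.3988, -0.2272]]
xang -6.46 -6.52 yang-90 -6.780000000000001 -6.390000000000001
guides l/r [0.4957 0.2728] [[0.5452, 0.3118], [0.4372, 0.2952], [0.5535, 0.2505], [0.4469, 0.2339]]
8.77 8.86
guides t/b [0.496  0.2729] [[0.5723, 0.3033], [0.5787, 0.2657], [0.4143, 0.2807], [0.4187, 0.2418]]
meter posts [ 0.5451 -0.002 ] [[0.5467, 0.0108], [0.5436, -0.0148]]
-7.040000000000006
lamp bulb [0.5525 0.0699] [[0.5525, 0.0699]]
lamp box [0.5505 0.0692] [[0.574, 0.0916], [0.5742, 0.0454], [0.5261, 0.0463], [0.5276, 0.0934]]
0.20999999999999375 -1.8700000000000045
cap [ 0.5399 -0.0692] [[0.5405, -0.0599], [0.5393, -0.0786]]
cap top [ 0.5414 -0.0697] [[0.5414, -0.0697]]
bat [ 0.6014 -0.0234] [[0.6226, 0.0649], [0.6116, -0.0695], [0.5701, -0.0656]]
ctr [ 5.96306915e-01 -3.60707447e-04] -4.670000000000002
cell [ 0.4441 -0.0181] [[0.4441, -0.0181]]
fan [0.6968 0.0058] [[0.6968, 0.0058]]
buz [0.5825 0.1282] [[0.5825, 0.1282]]
```

>>> send_rows(
  motion=[
    {"dp":[0,0,0.04],"rot":[0,0,-0.1],"grip":0.07},
    {"dp":[0.022,-0.05,0],"rot":[0,0,-0.1],"grip":0.07},
    {"dp":[0.022,-0.05,0],"rot":[0,0,-0.1],"grip":0.07},
    {"dp":[0.022,-0.05,0],"rot":[0,0,-0.1],"grip":0.07},
    {"dp":[0.022,-0.05,0],"rot":[0,0,-0.1],"grip":0.07},
    {"dp":[0.022,-0.05,0],"rot":[0,0,-0.1],"grip":0.07},
    {"dp":[0.022,-0.05,0],"rot":[0,0,-0.1],"grip":0.07},
    {"dp":[0.022,-0.05,0],"rot":[0,0,-0.1],"grip":0.07},
    {"dp":[0.022,-0.05,0],"rot":[0,0,-0.1],"grip":0.07},
    {"dp":[0.022,-0.05,0],"rot":[0,0,-0.1],"grip":0.07},
    {"dp":[0.022,-0.05,0],"rot":[0,0,-0.1],"grip":0.07},
    {"dp":[0.022,-0.05,0],"rot":[0,0,-0.1],"grip":0.07},
    {"dp":[0.022,-0.05,0],"rot":[0,0,-0.1],"grip":0.07},
  ],
)

```text
clock: 1.72
tcp_pos: [0.5207, 0.0061, 0.239]
orientation: [-3.129, 0.24, 0.01]
contact_force: [1.2, 0.4, 0.3]
grip_width: 0.07
```

```bash
cat >> h.py <<'E'
from scipy.spatial.transform import Rotation as Ro
def st():
    o=get_obs();R=Ro.from_rotvec(o['orientation']).as_matrix()
    print('t%.2f'%o['clock'],'tcp',o['tcp_pos'].round(4),'yaw',np.degrees(np.arctan2(R[1,0],R[0,0])).round(2),'z',R[:,2].round(4),'F',o['contact_force'].round(1),'g',round(o['grip_width'],4))
E
python3 - <<'E'
from h import *
import pickle
st()
f=grab('wrist');pickle.dump(f,open('w1.pkl','wb'))
im=cv2.convertScaleAbs(f['img'][:,:,::-1],alpha=1.5)
cv2.imwrite('pics/w1.png',cv2.resize(im,None,fx=1.25,fy=1.25))
for n,X in dict(cap=[.5405,-.0695,.089],meter=[.5451,-.002,.093],lamp=[.5515,.0695,.077],tray=[.5764,-.0044,.003]).items(): print(n,px(f,X)*1.25)
E
```

```text
t1.73 tcp [0.5207 0.0061 0.239 ] yaw -8.77 z [-0.0063  0.0035 -1.    ] F [1.2 0.4 0.3] g 0.07
cap [432.33361843 297.14914365]
meter [428.19602024 230.22507208]
lamp [423.57308714 148.39762559]
tray [449.93211577 210.69918462]
```

View pics/w1.png

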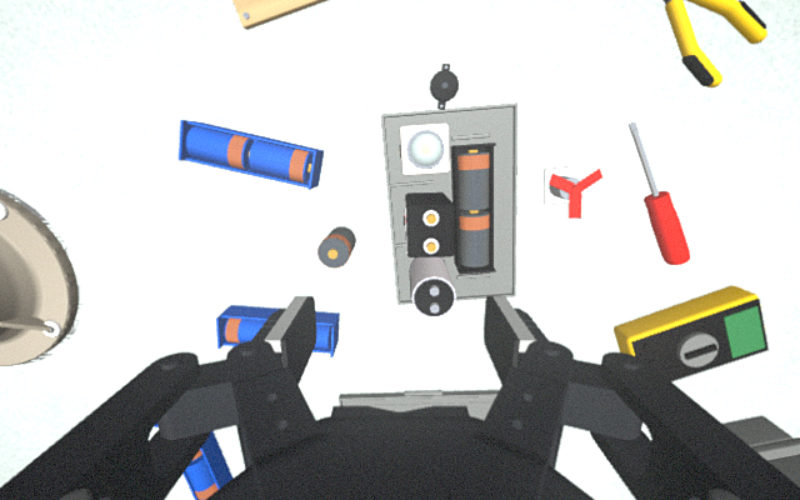

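```bash
python3 - <<'E'
from h import *
import pickle
f=pickle.load(open('w1.pkl','rb'))
def m(name,pts,z):
    P=np.array([w(f,u/1.25,v/1.25,z)[:2] for u,v in pts]);print(name,P.mean(0).round(4),P.round(4).tolist());return P
def ang(a,b): d=b-a;return round(np.degrees(np.arctan2(d[1],d[0])),2)
P=m('lamp',[(401,126),(451,124),(452,173),(402,174)],.077);print(ang(P[3],P[2]),ang(P[0],P[1]))
m('bulb',[(425,148)],.085)
P=m('posts',[(431,218),(431,246)],.101);print(ang(P[1],P[0])-90)
m('cap',[(434,296)],.089)
P=m('bat',[(454,146),(494,144),(495,272),(455,274)],.040);print(ang(P[3],P[0])-90,ang(P[2],P[1])-90)
P=m('tray',[(383,116),(516,104),(514,296),(400,303)],.008);print(ang(P[2],P[1])-90,ang(P[3],P[0])-90)
E
```

```text
lamp [0.5539 0.068 ] [[0.5343, 0.0914], [0.5782, 0.0864], [0.5743, 0.0441], [0.529, 0.0501]]
-7.62 -6.63
bulb [0.5523 0.0697] [[0.5523, 0.0697]]
posts [ 0.547  -0.0022] [[0.5487, 0.0104], [0.5454, -0.0148]]
-7.409999999999997
cap [ 0.5422 -0.0685] [[0.5422, -0.0685]]
bat [ 0.5976 -0.0027] [[0.5839, 0.0667], [0.6233, 0.0625], [0.6133, -0.0721], [0.5698, -0.0679]]
-5.959999999999994 -4.25
tray [ 0.5794 -0.005 ] [[0.5174, 0.108], [0.6571, 0.0983], [0.6404, -0.1188], [0.5025, -0.1074]]
-4.409999999999997 -3.950000000000003
```

>>> send_rows(
  motion=[
    {"dp":[0.011,-0.038,0],"rot":[-0.003,-0.006,0.03],"grip":0.07},
    {"dp":[0.01,-0.037,-0.02],"rot":[0,0,0],"grip":0.07},
    {"dp":[0,0,-0.05],"rot":[0,0,0],"grip":0.07},
    {"dp":[0,0,-0.04],"rot":[0,0,0],"grip":0.07},
    {"dp":[0,0,0],"rot":[0,0,0],"grip":0.07},
  ],
  grip_force=40,
)

```text
clock: 2.4
tcp_pos: [0.544, -0.0818, 0.1268]
orientation: [3.129, -0.217, 0.005]
contact_force: [-0.2, 0.6, -0.3]
grip_width: 0.0698
```

```bash
python3 -c "
from h import *
st()"
```

```text
t2.40 tcp [ 0.544  -0.0818  0.1268] yaw -7.92 z [ 0.003  -0.0049 -1.    ] F [-0.2  0.6 -0.3] g 0.0698
```

>>> send_rows(
  motion=[
    {"dp":[-0.002,0.013,0],"rot":[0.005,0.003,0.015],"grip":0.07},
    {"dp":[0,0,0],"rot":[0,0,0],"grip":0.07},
    {"dp":[0,0,-0.03],"rot":[0,0,0],"grip":0.07},
    {"dp":[0,0,0],"rot":[0,0,0],"grip":0.07},
  ],
)

```text
clock: 2.9
tcp_pos: [0.546, -0.066, 0.1021]
orientation: [-3.133, 0.186, -0.013]
contact_force: [-1.3, -0.4, 1.1]
grip_width: 0.0702
```

```bash
python3 -c "
from h import *
st()
f=grab('wrist','w2.png',crop=(200,60,520,400),s=1.6)
"
```

```text
t2.90 tcp [ 0.546  -0.066   0.1021] yaw -6.8 z [ 0.0087  0.0022 -1.    ] F [-1.3 -0.4  1.1] g 0.0702
```

View pics/w2.png

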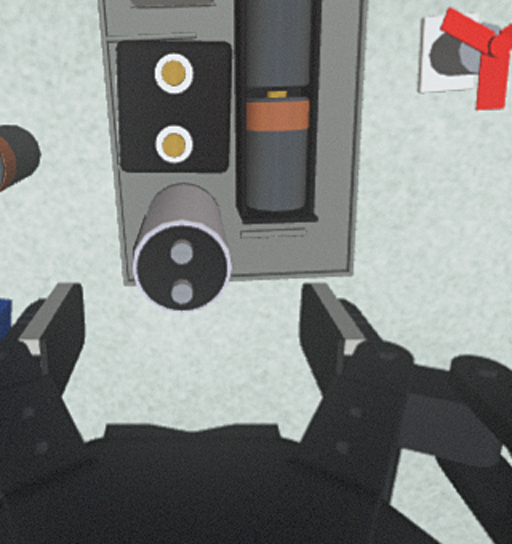

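```bash
python3 -c "
from h import *
st()
f=grab('wrist')
q=lambda u,v,z:print(w(f,200+u/1.6,60+v/1.6,z).round(4))
q(182,266,.089);q(173,73,.101);q(174,145,.101)
st()
"
```

```text
t2.95 tcp [ 0.5475 -0.0664  0.1035] yaw -6.83 z [ 0.0118  0.002  -0.9999] F [ 0.8 -0.4  1.1] g 0.0698
[ 0.5434 -0.0699  0.089 ]
[0.55   0.0089 0.101 ]
[ 0.5471 -0.0167  0.101 ]
t3.00 tcp [ 0.5479 -0.0667  0.1039] yaw -6.85 z [ 0.0127  0.002  -0.9999] F [0.2 0.  1. ] g 0.0698
```

>>> send_rows(
  motion=[
    {"dp":[-0.005,-0.002,-0.01],"rot":[-0.002,0.012,0],"grip":0.07},
    {"dp":[0,0,-0.01],"rot":[0,0,0],"grip":0.07},
    {"dp":[0,0,-0.008],"rot":[0,0,0],"grip":0.07},
    {"dp":[0,0,0],"rot":[0,0,0],"grip":0.07},
  ],
)

```text
clock: 3.5
tcp_pos: [0.5438, -0.069, 0.0762]
orientation: [-3.136, 0.188, -0.005]
contact_force: [-0.2, 0.5, 0.7]
grip_width: 0.0699
```

```bash
python3 -c "
from h import *
st()"
```

```text
t3.50 tcp [ 0.5438 -0.069   0.0762] yaw -6.86 z [ 3.1e-03  1.0e-04 -1.0e+00] F [-0.2  0.5  0.7] g 0.0699
```

Good. Go down 26 mm and close.

>>> send_rows(
  motion=[
    {"dp":[0,0,-0.013],"rot":[0,0.003,0],"grip":0.07},
    {"dp":[-0.001,0,-0.012],"rot":[0,0,0],"grip":0.07},
    {"dp":[0,0,-0.001],"rot":[0,0,0],"grip":0.055},
    {"dp":[0,0,0],"rot":[0,0,0],"grip":0.03},
    {"dp":[0,0,0],"rot":[0,0,0],"grip":0.03},
    {"dp":[0,0,0],"rot":[0,0,0],"grip":0.03},
    {"dp":[0,0,0],"rot":[0,0,0],"grip":0.03},
  ],
)

```text
clock: 4.38
tcp_pos: [0.5426, -0.0691, 0.0485]
orientation: [-3.136, 0.188, 0.001]
contact_force: [1.5, 0.9, -1.1]
grip_width: 0.0423
```

```bash
python3 -c "
from h import *
st()"
```

```text
t4.38 tcp [ 0.5426 -0.0691  0.0485] yaw -6.87 z [-7.e-04  3.e-04 -1.e+00] F [ 1.5  0.9 -1.1] g 0.0423
```

>>> send_rows(
  motion=[
    {"dp":[0,0,0.02],"rot":[0,0,0],"grip":0.03},
    {"dp":[0,0,0.05],"rot":[0,0,0],"grip":0.03},
    {"dp":[0,0,0.04],"rot":[0,0,0],"grip":0.03},
    {"dp":[0.007,-0.045,0.01],"rot":[0,0,0],"grip":0.03},
    {"dp":[0.007,-0.045,0],"rot":[0,0,0],"grip":0.03},
    {"dp":[0.007,-0.045,0],"rot":[0,0,0],"grip":0.03},
    {"dp":[0.007,-0.045,0],"rot":[0,0,0],"grip":0.03},
    {"dp":[0.006,-0.035,0],"rot":[0,0,0],"grip":0.03},
    {"dp":[0.002,-0.015,0],"rot":[0,0,0],"grip":0.03},
    {"dp":[0,0,0],"rot":[0,0,0],"grip":0.03},
    {"dp":[0,0,0],"rot":[0,0,0],"grip":0.03},
  ],
)

```text
clock: 5.75
tcp_pos: [0.5767, -0.3004, 0.1698]
orientation: [-3.134, 0.176, 0.009]
contact_force: [0.6, 0.4, -2.1]
grip_width: 0.0421
```

```bash
python3 -c "
from h import *
st()"
```

```text
t5.75 tcp [ 0.5767 -0.3004  0.1698] yaw -6.42 z [-0.0054  0.0032 -1.    ] F [ 0.6  0.4 -2.1] g 0.0421
```

>>> send_rows(
  motion=[
    {"dp":[0.004,-0.021,0],"rot":[-0.003,-0.005,0],"grip":0.03},
    {"dp":[0,0,-0.03],"rot":[0,0,0],"grip":0.03},
    {"dp":[0,0,-0.04],"rot":[0,0,0],"grip":0.03},
    {"dp":[0,0,-0.02],"rot":[0,0,0],"grip":0.03},
    {"dp":[0,0,0],"rot":[0,0,0],"grip":0.03},
    {"dp":[0,0,0],"rot":[0,0,0],"grip":0.03},
  ],
)

```text
clock: 6.5
tcp_pos: [0.5845, -0.3211, 0.0803]
orientation: [3.136, -0.166, 0.009]
contact_force: [-0.1, -0.0, -2.1]
grip_width: 0.0421
```

```bash
python3 -c "
from h import *
st()
f=grab('top');pickle=__import__('pickle').dump(f,open('t2.pkl','wb'))"
```

```text
t6.50 tcp [ 0.5845 -0.3211  0.0803] yaw -6.06 z [ 0.0055 -0.0011 -1.    ] F [-0.1 -0.  -2.1] g 0.0421
```

>>> send_rows(
  motion=[
    {"dp":[-0.006,0,-0.01],"rot":[0.001,0.005,0],"grip":0.03},
    {"dp":[0,0,-0.012],"rot":[0,0,0],"grip":0.03},
    {"dp":[0,0,-0.005],"rot":[0,0,0],"grip":0.03},
    {"dp":[0,0,0],"rot":[0,0,0],"grip":0.03},
    {"dp":[0,0,0],"rot":[0,0,0],"grip":0.03},
  ],
)

```text
clock: 7.18
tcp_pos: [0.5792, -0.3215, 0.0535]
orientation: [3.136, -0.166, 0.005]
contact_force: [0.1, -0.4, -2.9]
grip_width: 0.0421
```

```bash
python3 -c "
from h import *
st()"
```

```text
t7.17 tcp [ 0.5792 -0.3215  0.0535] yaw -6.04 z [ 0.0033 -0.001  -1.    ] F [ 0.1 -0.4 -2.9] g 0.0421
```

>>> send_rows(
  motion=[
    {"dp":[0,0,-0.003],"rot":[0,0.003,0],"grip":0.03},
    {"dp":[0,0,-0.002],"rot":[0,0,0],"grip":0.03},
    {"dp":[0,0,0],"rot":[0,0,0],"grip":0.03},
  ],
)

```text
clock: 7.55
tcp_pos: [0.5797, -0.3217, 0.0486]
orientation: [3.136, -0.165, 0.001]
contact_force: [-1.0, 0.0, -2.5]
grip_width: 0.0418
```

```bash
python3 -c "
from h import *
st()"
```

```text
t7.55 tcp [ 0.5797 -0.3217  0.0486] yaw -6.03 z [ 9.0e-04 -1.3e-03 -1.0e+00] F [-1.   0.  -2.5] g 0.0418
```

>>> send_rows(
  motion=[
    {"dp":[0,0,-0.001],"rot":[0,0,0],"grip":0.03},
    {"dp":[0,0,0],"rot":[0,0,0],"grip":0.06},
    {"dp":[0,0,0],"rot":[0,0,0],"grip":0.065},
    {"dp":[0,0,0],"rot":[0,0,0],"grip":0.065},
    {"dp":[0,0,0.03],"rot":[0,0,0],"grip":0.065},
    {"dp":[0,0,0.05],"rot":[0,0,0],"grip":0.065},
    {"dp":[0,0,0.03],"rot":[0,0,0],"grip":0.07},
    {"dp":[-0.005,0.046,0],"rot":[0,0,0],"grip":0.07},
    {"dp":[-0.005,0.046,0],"rot":[0,0,0],"grip":0.07},
    {"dp":[-0.005,0.046,0],"rot":[0,0,0],"grip":0.07},
    {"dp":[-0.005,0.046,0],"rot":[0,0,0],"grip":0.07},
    {"dp":[-0.005,0.046,0],"rot":[0,0,0],"grip":0.07},
    {"dp":[-0.005,0.046,0],"rot":[0,0,0],"grip":0.07},
    {"dp":[-0.004,0.03,0],"rot":[0,0,-0.01],"grip":0.07},
    {"dp":[0,0.01,0],"rot":[0,0,0],"grip":0.07},
    {"dp":[0,0,0],"rot":[0,0,0],"grip":0.07},
  ],
)

```text
clock: 9.55
tcp_pos: [0.5448, 0.0012, 0.1643]
orientation: [3.133, -0.184, 0.013]
contact_force: [0.2, -1.7, -0.8]
grip_width: 0.0698
```

```bash
python3 -c "
from h import *
st()"
```

```text
t9.55 tcp [0.5448 0.0012 0.1643] yaw -6.71 z [ 0.0081 -0.0035 -1.    ] F [ 0.2 -1.7 -0.8] g 0.0698
```

>>> send_rows(
  motion=[
    {"dp":[0.001,-0.004,-0.02],"rot":[0.003,0.008,0],"grip":0.07},
    {"dp":[0,0,-0.035],"rot":[0,0,0],"grip":0.07},
    {"dp":[0,0,-0.02],"rot":[0,0,0],"grip":0.07},
    {"dp":[0,0,0],"rot":[0,0,0],"grip":0.07},
    {"dp":[0,0,0],"rot":[0,0,0],"grip":0.07},
  ],
)

```text
clock: 10.18
tcp_pos: [0.5458, -0.0127, 0.0845]
orientation: [3.131, -0.201, -0.002]
contact_force: [0.5, 0.6, 0.5]
grip_width: 0.0698
```

```bash
python3 -c "
from h import *
st()"
```

```text
t10.18 tcp [ 0.5458 -0.0127  0.0845] yaw -7.36 z [-0.0013 -0.0041 -1.    ] F [0.5 0.6 0.5] g 0.0698
```

>>> send_rows(
  motion=[
    {"dp":[0,0.01,-0.008],"rot":[0.004,-0.001,0],"grip":0.07},
    {"dp":[0,0,-0.01],"rot":[0,0,0],"grip":0.07},
    {"dp":[0,0,0],"rot":[0,0,0],"grip":0.07},
    {"dp":[0,0,0],"rot":[0,0,0],"grip":0.07},
  ],
)

```text
clock: 10.68
tcp_pos: [0.547, -0.0021, 0.0665]
orientation: [-3.134, 0.201, -0.004]
contact_force: [-0.4, -0.2, -0.5]
grip_width: 0.0701
```

```bash
python3 -c "
from h import *
st()"
```

```text
t10.68 tcp [ 0.547  -0.0021  0.0665] yaw -7.35 z [ 2.4e-03  8.0e-04 -1.0e+00] F [-0.4 -0.2 -0.5] g 0.0701
```

Well placed; descend 16 mm, grip.

>>> send_rows(
  motion=[
    {"dp":[0,0,-0.009],"rot":[0,0.002,0],"grip":0.07},
    {"dp":[0,0,-0.006],"rot":[0,0,0],"grip":0.07},
    {"dp":[0,0,0],"rot":[0,0,0],"grip":0.055},
    {"dp":[0,0,0],"rot":[0,0,0],"grip":0.03},
    {"dp":[0,0,0],"rot":[0,0,0],"grip":0.03},
    {"dp":[0,0,0],"rot":[0,0,0],"grip":0.03},
    {"dp":[0,0,0],"rot":[0,0,0],"grip":0.03},
  ],
)

```text
clock: 11.55
tcp_pos: [0.5471, -0.0021, 0.051]
orientation: [-3.134, 0.202, -0.001]
contact_force: [-0.5, 0.3, -0.6]
grip_width: 0.0429
```

```bash
python3 -c "
from h import *
st()"
```

```text
t11.55 tcp [ 0.5471 -0.0021  0.051 ] yaw -7.36 z [ 5.0e-04  1.1e-03 -1.0e+00] F [-0.5  0.3 -0.6] g 0.0429
```

>>> send_rows(
  motion=[
    {"dp":[0,0,0.02],"rot":[0,0,0],"grip":0.03},
    {"dp":[0,0,0.05],"rot":[0,0,0],"grip":0.03},
    {"dp":[0,0,0.04],"rot":[0,0,0],"grip":0.03},
    {"dp":[-0.006,-0.046,0.01],"rot":[0,0,0],"grip":0.03},
    {"dp":[-0.006,-0.046,0],"rot":[0,0,0],"grip":0.03},
    {"dp":[-0.006,-0.046,0],"rot":[0,0,0],"grip":0.03},
    {"dp":[-0.006,-0.046,0],"rot":[0,0,0],"grip":0.03},
    {"dp":[-0.006,-0.046,0],"rot":[0,0,0],"grip":0.03},
    {"dp":[-0.006,-0.046,0],"rot":[0,0,0],"grip":0.03},
    {"dp":[-0.006,-0.03,0],"rot":[0,0,0],"grip":0.03},
    {"dp":[-0.003,-0.012,0],"rot":[0,0,0],"grip":0.03},
    {"dp":[0,0,0],"rot":[0,0,0],"grip":0.03},
    {"dp":[0,0,0],"rot":[0,0,0],"grip":0.03},
    {"dp":[0,0,0],"rot":[0,0,0],"grip":0.03},
  ],
)

```text
clock: 13.3
tcp_pos: [0.4989, -0.3235, 0.1735]
orientation: [-3.132, 0.187, 0.002]
contact_force: [0.3, 0.1, -0.7]
grip_width: 0.0429
```

```bash
python3 -c "
from h import *
st()"
```

```text
t13.30 tcp [ 0.4989 -0.3235  0.1735] yaw -6.84 z [-0.001   0.0036 -1.    ] F [ 0.3  0.1 -0.7] g 0.0429
```

>>> send_rows(
  motion=[
    {"dp":[0.001,0.009,-0.02],"rot":[-0.003,0,0],"grip":0.03},
    {"dp":[0,0,-0.045],"rot":[0,0,0],"grip":0.03},
    {"dp":[0,0,-0.025],"rot":[0,0,0],"grip":0.03},
    {"dp":[0,0,-0.007],"rot":[0,0,0],"grip":0.03},
    {"dp":[0,0,0],"rot":[0,0,0],"grip":0.03},
    {"dp":[0,0,0],"rot":[0,0,0],"grip":0.03},
  ],
)

```text
clock: 14.05
tcp_pos: [0.5048, -0.3088, 0.0763]
orientation: [-3.135, 0.173, -0.007]
contact_force: [0.0, -0.8, -1.4]
grip_width: 0.0432
```

```bash
python3 -c "
from h import *
st()"
```

```text
t14.05 tcp [ 0.5048 -0.3088  0.0763] yaw -6.3 z [ 0.0044  0.0014 -1.    ] F [ 0.  -0.8 -1.4] g 0.0432
```

>>> send_rows(
  motion=[
    {"dp":[-0.005,-0.004,-0.01],"rot":[-0.001,0.005,0],"grip":0.03},
    {"dp":[0,0,-0.008],"rot":[0,0,0],"grip":0.03},
    {"dp":[0,0,-0.003],"rot":[0,0,0],"grip":0.03},
    {"dp":[0,0,0],"rot":[0,0,0],"grip":0.03},
  ],
)

```text
clock: 14.55
tcp_pos: [0.5003, -0.3138, 0.0555]
orientation: [3.136, -0.173, 0.003]
contact_force: [0.2, 0.9, -1.8]
grip_width: 0.043
```

```bash
python3 -c "
from h import *
st()"
```

```text
t14.55 tcp [ 0.5003 -0.3138  0.0555] yaw -6.32 z [ 1.6e-03 -7.0e-04 -1.0e+00] F [ 0.2  0.9 -1.8] g 0.043
```

>>> send_rows(
  motion=[
    {"dp":[0,0,-0.003],"rot":[0,0.001,0],"grip":0.03},
    {"dp":[0,0,-0.002],"rot":[0,0,0],"grip":0.03},
    {"dp":[0,0,-0.0005],"rot":[0,0,0],"grip":0.03},
    {"dp":[0,0,0],"rot":[0,0,0],"grip":0.055},
    {"dp":[0,0,0],"rot":[0,0,0],"grip":0.06},
    {"dp":[0,0,0],"rot":[0,0,0],"grip":0.06},
    {"dp":[0,0,0.03],"rot":[0,0,0],"grip":0.06},
    {"dp":[0,0,0.05],"rot":[0,0,0],"grip":0.06},
    {"dp":[0,0,0.03],"rot":[0,0,0],"grip":0.07},
    {"dp":[0.007,0.05,0],"rot":[0,0,0],"grip":0.07},
    {"dp":[0.007,0.05,0],"rot":[0,0,0],"grip":0.07},
    {"dp":[0.007,0.05,0],"rot":[0,0,0],"grip":0.07},
    {"dp":[0.007,0.05,0],"rot":[0,0,0],"grip":0.07},
    {"dp":[0.007,0.05,0],"rot":[0,0,0],"grip":0.07},
    {"dp":[0.007,0.05,0],"rot":[0,0,0],"grip":0.07},
    {"dp":[0.007,0.045,0],"rot":[0,0,0],"grip":0.07},
    {"dp":[0.004,0.03,0],"rot":[0,0,0],"grip":0.07},
    {"dp":[0.002,0.01,0],"rot":[0,0,0],"grip":0.07},
    {"dp":[0,0,0],"rot":[0,0,0],"grip":0.07},
    {"dp":[0,0,0],"rot":[0,0,0],"grip":0.07},
  ],
)

```text
clock: 17.05
tcp_pos: [0.556, 0.0792, 0.166]
orientation: [3.134, -0.181, 0.011]
contact_force: [-1.3, -0.2, 1.5]
grip_width: 0.0702
```

```bash
python3 -c "
from h import *
st()
f=grab('wrist');import pickle;pickle.dump(f,open('w3.pkl','wb'))
cv2.imwrite('pics/w3.png',f['img'][:,:,::-1])
st()
"
```

```text
t17.05 tcp [0.556  0.0792 0.166 ] yaw -6.61 z [ 0.0067 -0.0031 -1.    ] F [-1.3 -0.2  1.5] g 0.0702
t17.10 tcp [0.556 0.079 0.166] yaw -6.64 z [ 0.0067 -0.0031 -1.    ] F [0.2 0.4 0.8] g 0.0706
```

View pics/w3.png

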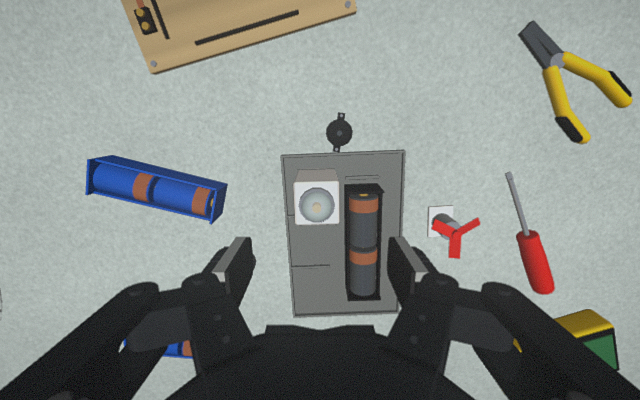

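```bash
python3 - <<'E'
from h import *
import pickle
f=pickle.load(open('w3.pkl','rb'))
def m(name,pts,z):
    P=np.array([w(f,u,v,z)[:2] for u,v in pts]);print(name,P.mean(0).round(4),P.round(4).tolist());return P
def ang(a,b): d=b-a;return round(np.degrees(np.arctan2(d[1],d[0])),2)
P=m('lamp',[(296,181),(340,179),(340,224),(296,225)],.077);print(ang(P[3],P[2]),ang(P[0],P[1]))
m('bulb',[(317,205)],.085)
P=m('bat',[(344,185),(383,184),(379,299),(347,301)],.040);print(ang(P[3],P[0])-90,ang(P[2],P[1])-90)
P=m('tray',[(281,155),(405,151),(399,314),(293,318)],.008);print(ang(P[2],P[1])-90,ang(P[3],P[0])-90)
E
```

```text
lamp [0.5542 0.0696] [[0.5363, 0.0929], [0.5771, 0.09], [0.5728, 0.0457], [0.5304, 0.0497]]
-5.37 -4.03
bulb [0.5533 0.0699] [[0.5533, 0.0699]]
bat [0.5979 0.0019] [[0.5828, 0.0747], [0.6241, 0.071], [0.6115, -0.0699], [0.5731, -0.0681]]
-3.8499999999999943 -5.1299999999999955
tray [ 0.579  -0.0051] [[0.5164, 0.1104], [0.6579, 0.0985], [0.6422, -0.12], [0.4993, -0.1092]]
-4.1200000000000045 -4.459999999999994
```

>>> send_rows(
  motion=[
    {"dp":[-0.003,-0.009,-0.02],"rot":[0.003,0.006,0],"grip":0.07},
    {"dp":[0,0,-0.035],"rot":[0,0,0],"grip":0.07},
    {"dp":[0,0,-0.02],"rot":[0,0,0],"grip":0.07},
    {"dp":[0,0,0],"rot":[0,0,0],"grip":0.07},
    {"dp":[0,0,0],"rot":[0,0,0],"grip":0.07},
  ],
)

```text
clock: 17.73
tcp_pos: [0.5509, 0.0616, 0.0865]
orientation: [3.133, -0.196, -0.002]
contact_force: [-0.1, -0.6, -0.0]
grip_width: 0.0702
```

```bash
python3 -c "
from h import *
st()"
```

```text
t17.73 tcp [0.5509 0.0616 0.0865] yaw -7.17 z [-0.0017 -0.002  -1.    ] F [-0.1 -0.6 -0. ] g 0.0702
```

>>> send_rows(
  motion=[
    {"dp":[0.002,0.007,-0.008],"rot":[0.002,-0.002,0.025],"grip":0.07},
    {"dp":[0,0,-0.01],"rot":[0,0,0],"grip":0.07},
    {"dp":[0,0,0],"rot":[0,0,0],"grip":0.07},
    {"dp":[0,0,0],"rot":[0,0,0],"grip":0.07},
  ],
)

```text
clock: 18.23
tcp_pos: [0.554, 0.0694, 0.0686]
orientation: [-3.137, 0.154, -0.005]
contact_force: [1.1, 0.1, 0.4]
grip_width: 0.0701
```

```bash
python3 -c "
from h import *
st()"
```

```text
t18.23 tcp [0.554  0.0694 0.0686] yaw -5.62 z [ 0.003   0.0011 -1.    ] F [1.1 0.1 0.4] g 0.0701
```

>>> send_rows(
  motion=[
    {"dp":[0,0,-0.012],"rot":[0,0.003,0.005],"grip":0.07},
    {"dp":[0,0,-0.008],"rot":[0,0,0],"grip":0.07},
    {"dp":[0,0,0],"rot":[0,0,0],"grip":0.055},
    {"dp":[0,0,0],"rot":[0,0,0],"grip":0.03},
    {"dp":[0,0,0],"rot":[0,0,0],"grip":0.03},
    {"dp":[0,0,0],"rot":[0,0,0],"grip":0.03},
    {"dp":[0,0,0],"rot":[0,0,0],"grip":0.03},
  ],
)

```text
clock: 19.1
tcp_pos: [0.553, 0.0696, 0.0491]
orientation: [-3.135, 0.146, 0.005]
contact_force: [0.1, -0.1, -1.0]
grip_width: 0.0312
```

```bash
python3 -c "
from h import *
st()"
```

```text
t19.10 tcp [0.553  0.0696 0.0491] yaw -5.33 z [-0.0028  0.0032 -1.    ] F [ 0.1 -0.1 -1. ] g 0.0312
```

```bash
python3 -c "
from h import *
f=grab('wrist');g=grab('side')
a=cv2.resize(f['img'][150:300,230:430,::-1],None,fx=2,fy=2)
b=cv2.resize(g['img'][160:260,220:350,::-1],None,fx=3,fy=3)
b=cv2.convertScaleAbs(b,alpha=1.4)
cv2.imwrite('pics/p8.png',cv2.hconcat([a,b]))
"
```

```text
(no output)
```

View pics/p8.png

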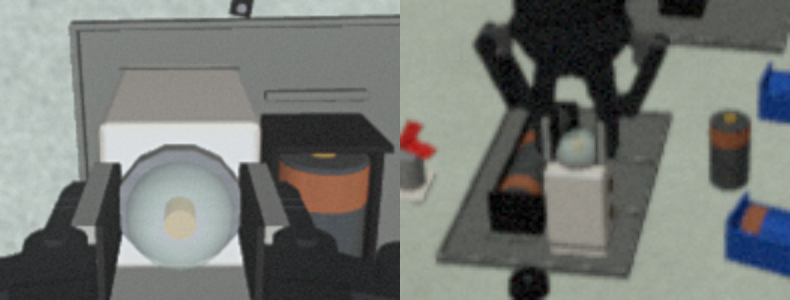

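```bash
python3 -c "
from h import *
f=grab('wrist');st()
q=lambda u,v,z:w(f,230+u/2,150+v/2,z)
for z in (.03,.05,.077): 
  a,b=q(102,122,z),q(258,120,z);print(z,a.round(4),b.round(4),np.linalg.norm(a-b), q(180,210,z+.01).round(4))
for z in (.049,.068,.08): 
  for s in(-1,1): print(z,s,(px(f,[.553+s*.0156,.0696-s*.0015,z])-[230,150])*2)
import json
g=grab('side')
for X in([.553,.0696,.049],[.553,.0696,.077],[.553,.0696,.1]): print((px(g,X)-[220,160])*3+[400,0])
"
```

```text
t19.25 tcp [0.5528 0.0696 0.0489] yaw -5.32 z [-0.0032  0.003  -1.    ] F [-0.4 -0.  -1.2] g 0.0313
0.03 [0.5267 0.0777 0.03  ] [0.581  0.0734 0.03  ] 0.054418308729201136 [0.5512 0.0466 0.04  ]
0.05 [0.5302 0.084  0.05  ] [0.5788 0.0802 0.05  ] 0.048673460211952534 [0.5522 0.0567 0.06  ]
0.077 [0.535  0.0925 0.077 ] [0.5758 0.0893 0.077 ] 0.04091791471366708 [0.5535 0.0704 0.087 ]
0.049 -1 [129.8293364  157.20133035]
0.049 1 [227.92791614 157.59146243]
0.068 -1 [124.11795466 181.90305088]
0.068 1 [233.17552749 182.34630485]
0.08 -1 [119.8023014  200.56520218]
0.08 1 [237.14107527 201.04984462]
[578.7512209 189.0259691]
[576.92678044 157.42767334]
[575.38319327 130.70807291]
```

```bash
python3 -c "
from h import *
import pickle
f=pickle.load(open('w1.pkl','rb'))
c=-np.array(f['R']).T@np.array(f['t'])
print(f['fx'],c,'tcp depth',(np.array(f['R'])@[.5207,.0061,.239]+f['t']))
print('finger depth w1',f['fx']*.07/139.2,'cap',f['fx']*.0313/61.5)
y=np.radians(-8.77);ax=np.array([np.cos(y),np.sin(y),0]);ay=np.array([-np.sin(y),np.cos(y),0]);T=np.array([.5207,.0061,.239])
for d in(0,.013,.03,.045):
  print(d,[ (px(f,T+s*.035*ax+k*.011*ay+[0,0,d])*1.25).round(0).tolist() for s in(-1,1) for k in (1,-1)])
"
```

```text
285.47304864205483 [0.53241143 0.07340623 0.40951587] tcp depth [-0.0002257   0.02050852  0.18254396]
finger depth w1 0.14355684917344713 cap 0.14528953532514335
0 [[330.0, 265.0], [332.0, 305.0], [469.0, 266.0], [467.0, 306.0]]
0.013 [[324.0, 274.0], [327.0, 317.0], [474.0, 275.0], [471.0, 317.0]]
0.03 [[316.0, 288.0], [319.0, 335.0], [482.0, 288.0], [479.0, 335.0]]
0.045 [[307.0, 303.0], [310.0, 354.0], [490.0, 303.0], [486.0, 354.0]]
```

The picture shows the jaws closed on the bulb, above the box (tips at about z 0.08). So the true fingertips sit about 35 mm higher than the reported TCP, and the cap and meter were held near their tops. I'll open, go down about 30 mm and look again.

>>> send_rows(
  motion=[
    {"dp":[0,0,0],"rot":[0.003,-0.003,0],"grip":0.05},
    {"dp":[0,0,0],"rot":[0,0,0],"grip":0.07},
    {"dp":[0,0,0],"rot":[0,0,0],"grip":0.07},
    {"dp":[0,0,-0.008],"rot":[0,0,0],"grip":0.07},
    {"dp":[0,0,-0.008],"rot":[0,0,0],"grip":0.07},
    {"dp":[0,0,-0.006],"rot":[0,0,0],"grip":0.07},
    {"dp":[0,0,0],"rot":[0,0,0],"grip":0.07},
    {"dp":[0,0,0],"rot":[0,0,0],"grip":0.07},
  ],
)

```text
clock: 20.3
tcp_pos: [0.5527, 0.0695, 0.0248]
orientation: [-3.132, 0.146, 0.001]
contact_force: [-0.3, 0.0, 0.3]
grip_width: 0.0701
```

```bash
python3 -c "
from h import *
st()
f=grab('wrist');g=grab('side')
a=cv2.resize(f['img'][130:330,200:440,::-1],None,fx=1.6667,fy=1.6667)
b=cv2.resize(g['img'][160:243,220:341,::-1],None,fx=4,fy=4);b=cv2.resize(b,(400,a.shape[0]) )
b=cv2.convertScaleAbs(b,alpha=1.4)
cv2.imwrite('pics/p9.png',cv2.hconcat([a,b]))
"
```

```text
t20.30 tcp [0.5527 0.0695 0.0248] yaw -5.33 z [-6.0e-04  5.8e-03 -1.0e+00] F [-0.3  0.   0.3] g 0.0701
```

View pics/p9.png

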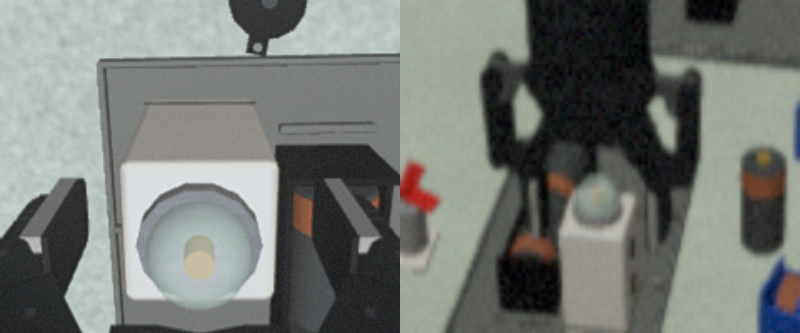

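>>> send_rows(
  motion=[
    {"dp":[0,0,-0.006],"rot":[-0.006,0,0],"grip":0.07},
    {"dp":[0,0,-0.006],"rot":[0,0,0],"grip":0.07},
    {"dp":[0,0,0],"rot":[0,0,0],"grip":0.06},
    {"dp":[0,0,0],"rot":[0,0,0],"grip":0.03},
    {"dp":[0,0,0],"rot":[0,0,0],"grip":0.03},
    {"dp":[0,0,0],"rot":[0,0,0],"grip":0.03},
    {"dp":[0,0,0],"rot":[0,0,0],"grip":0.03},
  ],
)

```text
clock: 21.28
tcp_pos: [0.5529, 0.0697, 0.0124]
orientation: [3.138, -0.146, 0.0]
contact_force: [-0.4, 0.8, -0.7]
grip_width: 0.0433
```

```bash
python3 -c "
from h import *
st()"
```

```text
t21.27 tcp [0.5529 0.0697 0.0124] yaw -5.31 z [ 1.e-04 -2.e-04 -1.e+00] F [-0.4  0.8 -0.7] g 0.0433
```

>>> send_rows(
  motion=[
    {"dp":[0,0,0.02],"rot":[0,0,0],"grip":0.03},
    {"dp":[0,0,0.05],"rot":[0,0,0],"grip":0.03},
    {"dp":[0,0,0.04],"rot":[0,0,0],"grip":0.03},
    {"dp":[-0.0145,-0.042,0.01],"rot":[0,0,0],"grip":0.03},
    {"dp":[-0.0145,-0.042,0],"rot":[0,0,0],"grip":0.03},
    {"dp":[-0.0145,-0.042,0],"rot":[0,0,0],"grip":0.03},
    {"dp":[-0.0145,-0.042,0],"rot":[0,0,0],"grip":0.03},
    {"dp":[-0.0145,-0.042,0],"rot":[0,0,0],"grip":0.03},
    {"dp":[-0.0145,-0.042,0],"rot":[0,0,0],"grip":0.03},
    {"dp":[-0.0145,-0.042,0],"rot":[0,0,0],"grip":0.03},
    {"dp":[-0.0145,-0.042,0],"rot":[0,0,-0.01],"grip":0.03},
    {"dp":[-0.009,-0.025,0],"rot":[0,0,-0.01],"grip":0.03},
    {"dp":[-0.003,-0.01,0],"rot":[0,0,0],"grip":0.03},
    {"dp":[0,0,0],"rot":[0,0,0],"grip":0.03},
    {"dp":[0,0,0],"rot":[0,0,0],"grip":0.03},
    {"dp":[0,0,0],"rot":[0,0,0],"grip":0.03},
  ],
)

```text
clock: 23.28
tcp_pos: [0.4225, -0.3107, 0.1529]
orientation: [-3.132, 0.175, -0.027]
contact_force: [0.0, -0.8, -0.9]
grip_width: 0.0433
```

```bash
python3 -c "
from h import *
st()
f=grab('top')
cv2.imwrite('pics/t10.png',cv2.convertScaleAbs(cv2.resize(f['img'][120:240,370:480,::-1],None,fx=4,fy=4),alpha=1.5))"
```

```text
t23.27 tcp [ 0.4225 -0.3107  0.1529] yaw -6.42 z [ 0.0177  0.0031 -0.9998] F [ 0.  -0.8 -0.9] g 0.0433
```

View pics/t10.png

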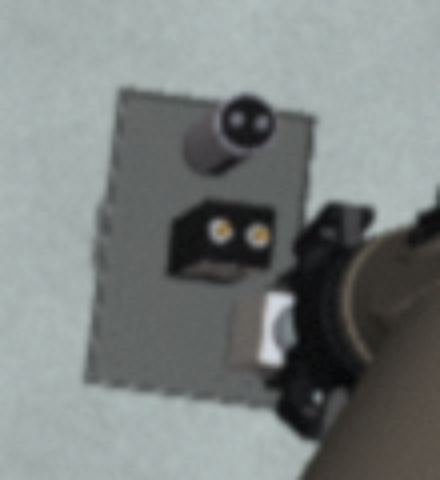

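>>> send_rows(
  motion=[
    {"dp":[0.001,0.006,-0.02],"rot":[-0.003,0.017,0],"grip":0.03},
    {"dp":[0,0,-0.045],"rot":[0,0,0],"grip":0.03},
    {"dp":[0,0,-0.025],"rot":[0,0,0],"grip":0.03},
    {"dp":[0,0,-0.01],"rot":[0,0,0],"grip":0.03},
    {"dp":[0,0,0],"rot":[0,0,0],"grip":0.03},
    {"dp":[0,0,0],"rot":[0,0,0],"grip":0.03},
  ],
)

```text
clock: 24.08
tcp_pos: [0.425, -0.2995, 0.0462]
orientation: [-3.135, 0.165, 0.006]
contact_force: [-1.2, -0.7, -1.0]
grip_width: 0.0437
```

```bash
python3 -c "
from h import *
st()"
```

```text
t24.07 tcp [ 0.425  -0.2995  0.0462] yaw -6.03 z [-0.0038  0.0019 -1.    ] F [-1.2 -0.7 -1. ] g 0.0437
```

>>> send_rows(
  motion=[
    {"dp":[-0.001,-0.005,-0.012],"rot":[-0.002,-0.004,0],"grip":0.03},
    {"dp":[0,0,-0.012],"rot":[0,0,0],"grip":0.03},
    {"dp":[0,0,-0.003],"rot":[0,0,0],"grip":0.03},
    {"dp":[0,0,0],"rot":[0,0,0],"grip":0.03},
    {"dp":[0,0,0],"rot":[0,0,0],"grip":0.03},
  ],
)

```text
clock: 24.7
tcp_pos: [0.425, -0.3057, 0.0188]
orientation: [3.136, -0.166, 0.005]
contact_force: [-0.6, -0.2, -0.9]
grip_width: 0.0435
```

```bash
python3 -c "
from h import *
st()"
```

```text
t24.70 tcp [ 0.425  -0.3057  0.0188] yaw -6.06 z [ 0.0033 -0.0014 -1.    ] F [-0.6 -0.2 -0.9] g 0.0435
```

>>> send_rows(
  motion=[
    {"dp":[0,0,-0.004],"rot":[0,0.003,0],"grip":0.03},
    {"dp":[0,0,-0.003],"rot":[0,0,0],"grip":0.03},
    {"dp":[0,0,0],"rot":[0,0,0],"grip":0.05},
    {"dp":[0,0,0],"rot":[0,0,0],"grip":0.058},
    {"dp":[0,0,0],"rot":[0,0,0],"grip":0.058},
    {"dp":[0,0,0.03],"rot":[0,0,0],"grip":0.058},
    {"dp":[0,0,0.05],"rot":[0,0,0],"grip":0.058},
    {"dp":[0,0,0.04],"rot":[0,0,0],"grip":0.07},
    {"dp":[0.022,0.039,0],"rot":[0,0,0.01],"grip":0.07},
    {"dp":[0.022,0.039,0],"rot":[0,0,0.01],"grip":0.07},
    {"dp":[0.022,0.039,0],"rot":[0,0,0],"grip":0.07},
    {"dp":[0.022,0.039,0],"rot":[0,0,0],"grip":0.07},
    {"dp":[0.022,0.039,0],"rot":[0,0,0],"grip":0.07},
    {"dp":[0.022,0.039,0],"rot":[0,0,0],"grip":0.07},
    {"dp":[0.022,0.039,0],"rot":[0,0,0],"grip":0.07},
    {"dp":[0.012,0.022,0],"rot":[0,0,0],"grip":0.07},
    {"dp":[0.006,0.01,0],"rot":[0,0,0],"grip":0.07},
    {"dp":[0,0,0],"rot":[0,0,0],"grip":0.07},
    {"dp":[0,0,0],"rot":[0,0,0],"grip":0.07},
    {"dp":[0,0,0],"rot":[0,0,0],"grip":0.07},
  ],
)

```text
clock: 27.2
tcp_pos: [0.6002, 0.004, 0.1371]
orientation: [3.135, -0.147, 0.008]
contact_force: [0.2, -0.4, -0.7]
grip_width: 0.0701
```

```bash
python3 -c "
from h import *
st()
f=grab('wrist');st()
import pickle;pickle.dump(f,open('w4.pkl','wb'))
g=grab('top');pickle.dump(g,open('t4.pkl','wb'))
a=cv2.resize(f['img'][100:350,180:460,::-1],None,fx=1.6,fy=1.6)
b=cv2.resize(g['img'][135:235,370:450,::-1],None,fx=4,fy=4)
cv2.imwrite('pics/p11.png',cv2.hconcat([a,cv2.convertScaleAbs(b,alpha=1.5)]))"
```

```text
t27.20 tcp [0.6002 0.004  0.1371] yaw -5.36 z [ 0.0047 -0.0039 -1.    ] F [ 0.2 -0.4 -0.7] g 0.0701
t27.25 tcp [0.6002 0.0037 0.1372] yaw -5.39 z [ 0.0047 -0.004  -1.    ] F [0.9 0.6 0.1] g 0.07
```

View pics/p11.png

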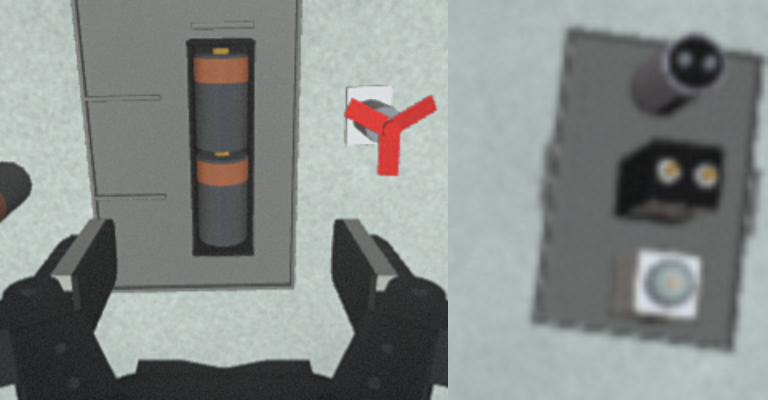

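```bash
python3 - <<'E'
from h import *
import pickle
f=pickle.load(open('w4.pkl','rb'))
def m(name,pts,z):
    P=np.array([w(f,180+u/1.6,100+v/1.6,z)[:2] for u,v in pts]);print(name,P.mean(0).round(4),P.round(4).tolist());return P
def ang(a,b): d=b-a;return round(np.degrees(np.arctan2(d[1],d[0])),2)
P=m('bat',[(187,40),(254,39),(253,254),(193,254)],.041);print(ang(P[3],P[0])-90,ang(P[2],P[1])-90)
T=np.array([.6002,.0037,.1372]);
for d in(0,.03,.04): print(d,[((px(f,T+[s*.035,.011-s*.0033,d])-[180,100])*1.6).round(0) for s in(-1,1)])
# lid pieces, tray bays
g=pickle.load(open('t4.pkl','rb'))
for n,u,v,z in(('cap',694,63,.089),('meter',687,171,.101),('lamp',668,284,.085)): print(n,w(g,370+(u-448)/4,135+v/4,z).round(4))
E
```

```text
bat [ 0.5996 -0.0014] [[0.5863, 0.067], [0.624, 0.064], [0.6133, -0.0701], [0.5747, -0.0664]]
-4.939999999999998 -4.579999999999998
0 [array([131., 181.]), array([310., 180.])]
0.03 [array([113., 210.]), array([327., 210.])]
0.04 [array([106., 223.]), array([334., 223.])]
cap [ 0.5765 -0.3223  0.089 ]
meter [ 0.4987 -0.313   0.101 ]
lamp [ 0.4228 -0.3044  0.085 ]
```

>>> send_rows(
  motion=[
    {"dp":[-0.001,-0.005,-0.03],"rot":[0.004,0.005,0.01],"grip":0.07},
    {"dp":[0,0,-0.045],"rot":[0,0,0],"grip":0.07},
    {"dp":[0,0,-0.02],"rot":[0,0,0],"grip":0.07},
    {"dp":[0,0,-0.005],"rot":[0,0,0],"grip":0.07},
    {"dp":[0,0,0],"rot":[0,0,0],"grip":0.07},
    {"dp":[0,0,0],"rot":[0,0,0],"grip":0.07},
  ],
)

```text
clock: 28.05
tcp_pos: [0.6009, -0.0033, 0.0374]
orientation: [-3.138, 0.136, -0.008]
contact_force: [0.2, 0.5, -0.6]
grip_width: 0.0699
```

```bash
python3 -c "
from h import *
st()"
```

```text
t28.05 tcp [ 0.6009 -0.0033  0.0374] yaw -4.95 z [ 5.e-03  9.e-04 -1.e+00] F [ 0.2  0.5 -0.6] g 0.0699
```

>>> send_rows(
  motion=[
    {"dp":[-0.002,0.002,-0.018],"rot":[-0.001,0.005,0],"grip":0.07},
    {"dp":[0,0,-0.018],"rot":[0,0,0],"grip":0.07},
    {"dp":[0,0,-0.01],"rot":[0,0,0],"grip":0.07},
    {"dp":[0,0,0],"rot":[0,0,0],"grip":0.07},
    {"dp":[0,0,0],"rot":[0,0,0],"grip":0.07},
  ],
)

```text
clock: 28.68
tcp_pos: [0.5992, -0.0008, -0.0112]
orientation: [-3.138, 0.135, -0.001]
contact_force: [-0.2, -0.2, 0.2]
grip_width: 0.0701
```

```bash
python3 -c "
from h import *
st()"
```

```text
t28.68 tcp [ 0.5992 -0.0008 -0.0112] yaw -4.92 z [ 6.e-04  3.e-04 -1.e+00] F [-0.2 -0.2  0.2] g 0.0701
```

>>> send_rows(
  motion=[
    {"dp":[0,0,-0.005],"rot":[0,0,0],"grip":0.07},
    {"dp":[0,0,-0.003],"rot":[0,0,0],"grip":0.06},
    {"dp":[0,0,0],"rot":[0,0,0],"grip":0.05},
    {"dp":[0,0,0],"rot":[0,0,0],"grip":0.025},
    {"dp":[0,0,0],"rot":[0,0,0],"grip":0.025},
    {"dp":[0,0,0],"rot":[0,0,0],"grip":0.025},
    {"dp":[0,0,0],"rot":[0,0,0],"grip":0.025},
  ],
  grip_force=60,
)

```text
clock: 29.55
tcp_pos: [0.6001, -0.0008, -0.0186]
orientation: [-3.138, 0.135, -0.004]
contact_force: [1.2, -0.4, -0.3]
grip_width: 0.0387
```

```bash
python3 -c "
from h import *
st()"
```

```text
t29.55 tcp [ 0.6001 -0.0008 -0.0186] yaw -4.92 z [ 2.6e-03  5.0e-04 -1.0e+00] F [ 1.2 -0.4 -0.3] g 0.0387
```

>>> send_rows(
  motion=[
    {"dp":[0,0,0.02],"rot":[0,0.002,0],"grip":0.025},
    {"dp":[0,0,0.05],"rot":[0,0,0],"grip":0.025},
    {"dp":[0,0,0.05],"rot":[0,0,0],"grip":0.025},
    {"dp":[-0.009,0.025,0],"rot":[0,0,-0.121],"grip":0.025},
    {"dp":[-0.009,0.025,0],"rot":[0,0,-0.121],"grip":0.025},
    {"dp":[-0.009,0.025,0],"rot":[0,0,-0.121],"grip":0.025},
    {"dp":[-0.009,0.025,0],"rot":[0,0,-0.121],"grip":0.025},
    {"dp":[-0.009,0.025,0],"rot":[0,0,-0.121],"grip":0.025},
    {"dp":[-0.009,0.025,0],"rot":[0,0,-0.121],"grip":0.025},
    {"dp":[-0.009,0.025,0],"rot":[0,0,-0.121],"grip":0.025},
    {"dp":[-0.009,0.025,0],"rot":[0,0,-0.121],"grip":0.025},
    {"dp":[-0.009,0.025,0],"rot":[0,0,-0.121],"grip":0.025},
    {"dp":[-0.009,0.025,0],"rot":[0,0,-0.121],"grip":0.025},
    {"dp":[-0.009,0.025,0],"rot":[0,0,-0.121],"grip":0.025},
    {"dp":[0,0,0],"rot":[0,0,0],"grip":0.025},
    {"dp":[0,0,0],"rot":[0,0,0],"grip":0.025},
    {"dp":[0,0,0],"rot":[0,0,0],"grip":0.025},
    {"dp":[0,0,0],"rot":[0,0,0],"grip":0.025},
  ],
)

```text
clock: 31.8
tcp_pos: [0.4934, 0.2811, 0.1211]
orientation: [-2.328, 2.094, 0.005]
contact_force: [0.3, -0.4, -2.3]
grip_width: 0.0388
```

```bash
python3 -c "
from h import *
st()
f=grab('wrist');st()
import pickle;pickle.dump(f,open('w5.pkl','wb'))
cv2.imwrite('pics/w5.png',cv2.resize(f['img'][:,:,::-1],None,fx=1.25,fy=1.25))"
```

```text
t31.80 tcp [0.4934 0.2811 0.1211] yaw -83.93 z [ 0.0049  0.0097 -0.9999] F [ 0.3 -0.4 -2.3] g 0.0388
t31.85 tcp [0.4935 0.281  0.1211] yaw -83.95 z [ 0.0049  0.0097 -0.9999] F [-0.2  0.5 -3.1] g 0.0383
```

View pics/w5.png

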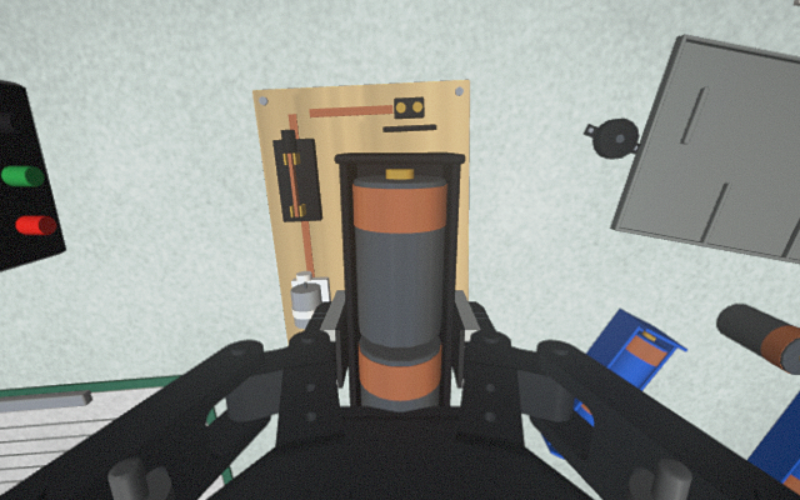

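```bash
python3 - <<'E'
from h import *
import pickle
f=pickle.load(open('w5.pkl','rb'));g=pickle.load(open('f0.pkl','rb'))['top']
W=lambda u,v,z:w(f,u/1.25,v/1.25,z).round(4)[:2]
G=lambda u,v,z:w(g,170+(u+.5)/5-.5,130+(v+.5)/5-.5,z).round(4)[:2]
print('guide',W(384,129,.014),W(436,127,.014),'top',G(210,113,.014),G(275,104,.014))
print('corner',W(253,91,.01),W(469,81,.01),'top',G(43,82,.01),G(316,52,.01))
print('screw',W(264,101,.01),W(459,92,.01),'top',G(54,93,.01),G(303,64,.01))
print('term',W(402,107,.016),W(416,107,.016),'top',G(231,86,.016),G(247,84,.016))
E
```

```text
guide [0.5729 0.3027] [0.5783 0.2647] top [0.5723 0.3033] [0.5787 0.2657]
corner [0.5891 0.4009] [0.6124 0.2448] top [0.5889 0.4028] [0.6117 0.2441]
screw [0.5831 0.3929] [0.6043 0.2509] top [0.5825 0.3961] [0.6042 0.2514]
term [0.5892 0.2911] [0.5902 0.281 ] top [0.5883 0.2914] [0.5898 0.2821]
```

>>> send_rows(
  motion=[
    {"dp":[0.003,-0.008,0],"rot":[-0.01,0.005,0.045],"grip":0.025},
    {"dp":[0,0,-0.03],"rot":[0,0,0],"grip":0.025},
    {"dp":[0,0,-0.045],"rot":[0,0,0],"grip":0.025},
    {"dp":[0,0,-0.015],"rot":[0,0,0],"grip":0.025},
    {"dp":[0,0,0],"rot":[0,0,0],"grip":0.025},
    {"dp":[0,0,0],"rot":[0,0,0],"grip":0.025},
  ],
)

```text
clock: 32.6
tcp_pos: [0.4999, 0.2716, 0.0318]
orientation: [-2.378, 2.047, -0.002]
contact_force: [0.4, 0.3, -3.8]
grip_width: 0.0388
```

```bash
python3 -c "
from h import *
st()"
```

```text
t32.60 tcp [0.4999 0.2716 0.0318] yaw -81.44 z [ 0.0035  0.0023 -1.    ] F [ 0.4  0.3 -3.8] g 0.0388
```

>>> send_rows(
  motion=[
    {"dp":[-0.004,0.001,-0.015],"rot":[-0.002,0.004,0],"grip":0.025},
    {"dp":[0,0,-0.012],"rot":[0,0,0],"grip":0.025},
    {"dp":[0,0,-0.005],"rot":[0,0,0],"grip":0.025},
    {"dp":[0,0,0],"rot":[0,0,0],"grip":0.025},
    {"dp":[0,0,0],"rot":[0,0,0],"grip":0.025},
  ],
)

```text
clock: 33.22
tcp_pos: [0.4968, 0.2738, -0.0005]
orientation: [-2.38, 2.047, 0.0]
contact_force: [1.2, 0.6, -3.1]
grip_width: 0.0388
```

```bash
python3 -c "
from h import *
st()"
```

```text
t33.23 tcp [ 0.4968  0.2738 -0.0005] yaw -81.39 z [ 0.0017  0.0022 -1.    ] F [ 1.2  0.6 -3.1] g 0.0388
```

Good. Lower 11 mm gently and check the force.

>>> send_rows(
  motion=[
    {"dp":[0,-0.001,-0.006],"rot":[-0.002,0.002,0],"grip":0.025},
    {"dp":[0,0,-0.004],"rot":[0,0,0],"grip":0.025},
    {"dp":[0,0,-0.001],"rot":[0,0,0],"grip":0.025},
    {"dp":[0,0,0],"rot":[0,0,0],"grip":0.025},
  ],
)

```text
clock: 33.72
tcp_pos: [0.4972, 0.2729, -0.0116]
orientation: [-2.381, 2.048, 0.001]
contact_force: [-1.5, 0.4, -0.9]
grip_width: 0.0386
```

```bash
python3 -c "
from h import *
st()"
```

```text
t33.73 tcp [ 0.4972  0.2729 -0.0116] yaw -81.4 z [ 2.e-04  7.e-04 -1.e+00] F [-1.5  0.4 -0.9] g 0.0386
```

>>> send_rows(
  motion=[
    {"dp":[0,0,0],"rot":[0,0,0],"grip":0.05},
    {"dp":[0,0,0],"rot":[0,0,0],"grip":0.06},
    {"dp":[0,0,0],"rot":[0,0,0],"grip":0.06},
    {"dp":[0,0,0.03],"rot":[0,0,0],"grip":0.06},
    {"dp":[0,0,0.05],"rot":[0,0,0],"grip":0.06},
    {"dp":[0,0,0.06],"rot":[0,0,0],"grip":0.07},
    {"dp":[-0.004,-0.045,0.02],"rot":[0,0,0.1],"grip":0.07},
    {"dp":[-0.004,-0.045,0],"rot":[0,0,0.12],"grip":0.07},
    {"dp":[-0.004,-0.045,0],"rot":[0,0,0.12],"grip":0.07},
    {"dp":[-0.004,-0.045,0],"rot":[0,0,0.12],"grip":0.07},
    {"dp":[-0.004,-0.045,0],"rot":[0,0,0.12],"grip":0.07},
    {"dp":[-0.004,-0.045,0],"rot":[0,0,0.12],"grip":0.07},
    {"dp":[-0.004,-0.045,0],"rot":[0,0,0.12],"grip":0.07},
    {"dp":[-0.005,-0.045,0],"rot":[0,0,0.12],"grip":0.07},
    {"dp":[-0.005,-0.045,0],"rot":[0,0,0.12],"grip":0.07},
    {"dp":[-0.005,-0.045,0],"rot":[0,0,0.12],"grip":0.07},
    {"dp":[-0.006,-0.045,0],"rot":[0,0,0.12],"grip":0.07},
    {"dp":[-0.006,-0.045,0],"rot":[0,0,0.05],"grip":0.07},
    {"dp":[-0.005,-0.03,0],"rot":[0,0,0],"grip":0.07},
    {"dp":[0,0,0],"rot":[0,0,0],"grip":0.07},
  ],
)

```text
clock: 36.22
tcp_pos: [0.4351, -0.3156, 0.1579]
orientation: [-3.131, 0.04, -0.011]
contact_force: [-0.4, -0.1, -0.2]
grip_width: 0.0703
```

```bash
python3 -c "
from h import *
st()
g=grab('top');s=grab('side');st()
import pickle;pickle.dump(g,open('t6.pkl','wb'))
a=cv2.resize(g['img'][125:235,165:255,::-1],None,fx=4,fy=4)
b=cv2.resize(s['img'][270:380,220:380,::-1],(420,440))
cv2.imwrite('pics/p13.png',cv2.convertScaleAbs(cv2.hconcat([a,b]),alpha=1.5))"
```

```text
t36.23 tcp [ 0.4351 -0.3156  0.1579] yaw -1.48 z [ 0.0072  0.0105 -0.9999] F [-0.4 -0.1 -0.2] g 0.0703
t36.33 tcp [ 0.4361 -0.3126  0.1575] yaw -1.26 z [ 0.0069  0.0125 -0.9999] F [-0.6  0.5  0.1] g 0.07
```

View pics/p13.png

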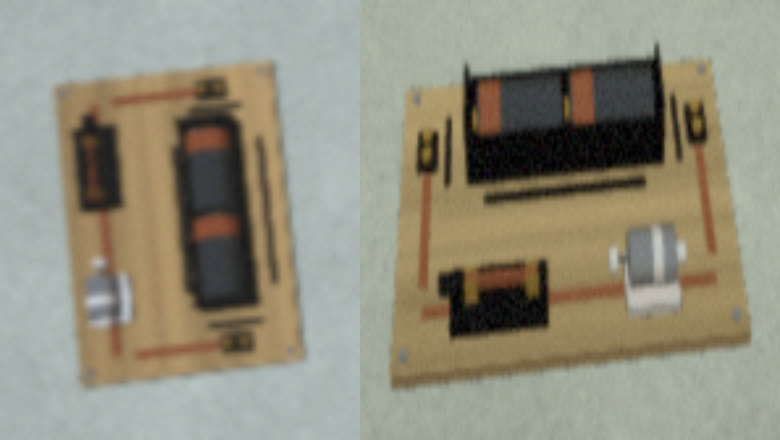

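The battery holder lies flat between all four guides. Next, re-pick the lamp at (0.425, -0.3055), yaw -6.

>>> send_rows(
  motion=[
    {"dp":[-0.011,0.007,-0.01],"rot":[-0.012,0.007,-0.083],"grip":0.06},
    {"dp":[0,0,-0.04],"rot":[0,0,0],"grip":0.06},
    {"dp":[0,0,-0.02],"rot":[0,0,0],"grip":0.06},
    {"dp":[0,0,0],"rot":[0,0,0],"grip":0.06},
    {"dp":[0,0,0],"rot":[0,0,0],"grip":0.06},
  ],
  grip_force=40,
)

```text
clock: 36.95
tcp_pos: [0.4286, -0.2982, 0.0866]
orientation: [-3.135, 0.153, -0.004]
contact_force: [-0.5, -0.9, -0.0]
grip_width: 0.0601
```

```bash
python3 -c "
from h import *
st()"
```

```text
t36.95 tcp [ 0.4286 -0.2982  0.0866] yaw -5.58 z [ 0.0027  0.003  -1.    ] F [-0.5 -0.9 -0. ] g 0.0601
```

>>> send_rows(
  motion=[
    {"dp":[-0.004,-0.007,-0.005],"rot":[-0.003,0.003,-0.008],"grip":0.06},
    {"dp":[0,0,-0.012],"rot":[0,0,0],"grip":0.06},
    {"dp":[0,0,-0.008],"rot":[0,0,0],"grip":0.06},
    {"dp":[0,0,0],"rot":[0,0,0],"grip":0.06},
    {"dp":[0,0,0],"rot":[0,0,0],"grip":0.06},
  ],
)

```text
clock: 37.58
tcp_pos: [0.4254, -0.306, 0.0614]
orientation: [3.136, -0.166, 0.003]
contact_force: [-0.3, 0.0, 0.2]
grip_width: 0.06
```

```bash
python3 -c "
from h import *
st()"
```

```text
t37.58 tcp [ 0.4254 -0.306   0.0614] yaw -6.05 z [ 0.0021 -0.001  -1.    ] F [-0.3  0.   0.2] g 0.06
```

>>> send_rows(
  motion=[
    {"dp":[0,0,-0.018],"rot":[0.001,0.002,0],"grip":0.06},
    {"dp":[0,0,-0.018],"rot":[0,0,0],"grip":0.06},
    {"dp":[0,0,-0.009],"rot":[0,0,0],"grip":0.06},
    {"dp":[0,0,-0.003],"rot":[0,0,0],"grip":0.06},
    {"dp":[0,0,0],"rot":[0,0,0],"grip":0.05},
    {"dp":[0,0,0],"rot":[0,0,0],"grip":0.03},
    {"dp":[0,0,0],"rot":[0,0,0],"grip":0.03},
    {"dp":[0,0,0],"rot":[0,0,0],"grip":0.03},
    {"dp":[0,0,0],"rot":[0,0,0],"grip":0.03},
  ],
)

```text
clock: 38.7
tcp_pos: [0.4322, -0.3077, 0.0188]
orientation: [-3.132, 0.167, -0.026]
contact_force: [-0.1, 2.0, 11.3]
grip_width: 0.0434
```

```bash
python3 -c "
from h import *
st()"
```

```text
t38.70 tcp [ 0.4322 -0.3077  0.0188] yaw -6.09 z [ 0.0171  0.0045 -0.9998] F [-0.1  2.  11.3] g 0.0434
```

```bash
python3 -c "
from h import *
print(get_obs()['joints'].round(3))
f=grab('wrist')
cv2.imwrite('pics/w14.png',cv2.resize(f['img'][:,:,::-1],None,fx=1.25,fy=1.25))
st()"
```

```text
[ 0.037  0.577  0.613  2.08  -0.576  0.641  0.938]
t38.75 tcp [ 0.4322 -0.3077  0.0188] yaw -6.09 z [ 0.0171  0.0045 -0.9998] F [-0.9  1.9 10.1] g 0.0437
```

View pics/w14.png

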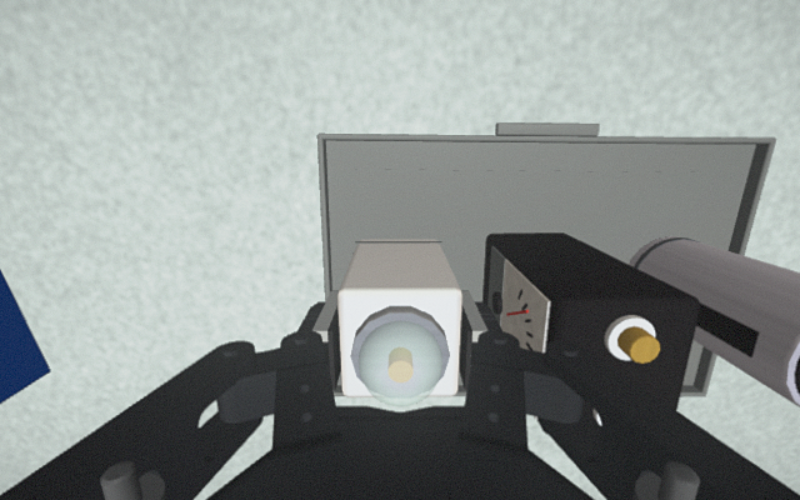

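>>> send_rows(
  motion=[
    {"dp":[0,0,0.006],"rot":[0,0,0],"grip":0.03},
    {"dp":[0,0,0.012],"rot":[0,0,0],"grip":0.03},
    {"dp":[0,0,0.02],"rot":[0,0,0],"grip":0.03},
    {"dp":[0,0,0.04],"rot":[0,0,0],"grip":0.03},
    {"dp":[0,0,0.04],"rot":[0,0,0],"grip":0.03},
    {"dp":[0,0,0],"rot":[0,0,0],"grip":0.03},
    {"dp":[0,0,0],"rot":[0,0,0],"grip":0.03},
  ],
)

```text
clock: 39.62
tcp_pos: [0.4287, -0.3064, 0.1392]
orientation: [-3.13, 0.168, -0.016]
contact_force: [0.2, 0.5, -1.4]
grip_width: 0.0435
```

```bash
python3 -c "
from h import *
st()
g=grab('top')
import pickle;pickle.dump(g,open('t7.pkl','wb'))"
```

```text
t39.62 tcp [ 0.4287 -0.3064  0.1392] yaw -6.16 z [ 0.0105  0.0064 -0.9999] F [ 0.2  0.5 -1.4] g 0.0435
```

>>> send_rows(
  motion=[
    {"dp":[0.0145,0.044,0],"rot":[0,0,0.01],"grip":0.03},
    {"dp":[0.0145,0.044,0],"rot":[0,0,0.01],"grip":0.03},
    {"dp":[0.0145,0.044,0],"rot":[0,0,0.01],"grip":0.03},
    {"dp":[0.0145,0.044,0],"rot":[0,0,0],"grip":0.03},
    {"dp":[0.0145,0.044,0],"rot":[0,0,0],"grip":0.03},
    {"dp":[0.0145,0.044,0],"rot":[0,0,0],"grip":0.03},
    {"dp":[0.0145,0.044,0],"rot":[0,0,0],"grip":0.03},
    {"dp":[0.013,0.037,0],"rot":[0,0,0],"grip":0.03},
    {"dp":[0.006,0.015,0],"rot":[0,0,0],"grip":0.03},
    {"dp":[0,0,0],"rot":[0,0,0],"grip":0.03},
    {"dp":[0,0,0],"rot":[0,0,0],"grip":0.03},
    {"dp":[0,0,0],"rot":[0,0,0],"grip":0.03},
  ],
)

```text
clock: 41.18
tcp_pos: [0.5414, 0.0595, 0.1279]
orientation: [3.137, -0.136, -0.016]
contact_force: [-0.2, -0.0, -1.6]
grip_width: 0.0435
```

```bash
python3 -c "
from h import *
st()
f=grab('wrist')
import pickle;pickle.dump(f,open('w8.pkl','wb'))
# lid meter check from top picture: mean-abs difference vs before
g=pickle.load(open('t7.pkl','rb'))
a=cv2.resize(g['img'][135:235,370:470,::-1],None,fx=4,fy=4)
b=f['img'][:,120:520,::-1]
cv2.imwrite('pics/p15.png',cv2.hconcat([cv2.convertScaleAbs(a,alpha=1.5),b]))"
```

```text
t41.17 tcp [0.5414 0.0595 0.1279] yaw -4.95 z [-0.0105 -0.0011 -0.9999] F [-0.2 -0.  -1.6] g 0.0435
```

View pics/p15.png

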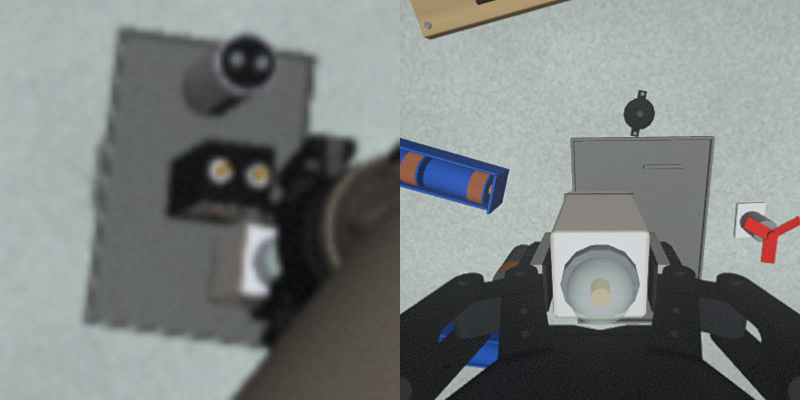

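```bash
python3 - <<'E'
from h import *
import pickle
f=pickle.load(open('w8.pkl','rb'))
for z in(.180,.186,.190):
  a=w(f,120+152,232,z);b=w(f,120+249,232,z);print(z,a.round(4),b.round(4),np.linalg.norm(a-b).round(4),np.degrees(np.arctan2(*(b-a)[[1,0]])).round(2))
a=w(f,120+164,192,.112);b=w(f,120+233,192,.112);print(a.round(4),b.round(4),np.linalg.norm(a-b))
# tray far corners
for z in [.008]: print(w(f,120+171,138,z).round(4),w(f,120+314,136,z).round(4))
E
```

```text
0.18 [0.5227 0.0806 0.18  ] [0.5657 0.0771 0.18  ] 0.0432 -4.7
0.186 [0.5241 0.083  0.186 ] [0.5649 0.0797 0.186 ] 0.041 -4.7
0.19 [0.525  0.0846 0.19  ] [0.5643 0.0814 0.19  ] 0.0395 -4.7
[0.5193 0.0814 0.112 ] [0.5656 0.0775 0.112 ] 0.04650655818834611
[0.5161 0.1101 0.008 ] [0.6577 0.0999 0.008 ]
```

>>> send_rows(
  motion=[
    {"dp":[0.01,0.009,0],"rot":[0.005,-0.027,0.005],"grip":0.03},
    {"dp":[0,0,-0.02],"rot":[0,0,0],"grip":0.03},
    {"dp":[0,0,-0.035],"rot":[0,0,0],"grip":0.03},
    {"dp":[0,0,-0.02],"rot":[0,0,0],"grip":0.03},
    {"dp":[0,0,0],"rot":[0,0,0],"grip":0.03},
    {"dp":[0,0,0],"rot":[0,0,0],"grip":0.03},
  ],
)

```text
clock: 41.98
tcp_pos: [0.5556, 0.0691, 0.0533]
orientation: [-3.13, 0.13, -0.043]
contact_force: [1.0, -0.2, -1.2]
grip_width: 0.0434
```

```bash
python3 -c "
from h import *
st()"
```

```text
t41.98 tcp [0.5556 0.0691 0.0533] yaw -4.78 z [ 0.0274  0.007  -0.9996] F [ 1.  -0.2 -1.2] g 0.0434
```

>>> send_rows(
  motion=[
    {"dp":[-0.004,0,-0.012],"rot":[-0.003,0.011,0.005],"grip":0.03},
    {"dp":[0,0,-0.01],"rot":[0,0,0],"grip":0.03},
    {"dp":[0,0,-0.004],"rot":[0,0,0],"grip":0.03},
    {"dp":[0,0,0],"rot":[0,0,0],"grip":0.03},
    {"dp":[0,0,0],"rot":[0,0,0],"grip":0.03},
  ],
)

```text
clock: 42.6
tcp_pos: [0.5527, 0.0696, 0.0272]
orientation: [-3.133, 0.122, -0.029]
contact_force: [-0.2, 0.1, -1.2]
grip_width: 0.0438
```

```bash
python3 -c "
from h import *
st()"
```

```text
t42.60 tcp [0.5527 0.0696 0.0272] yaw -4.45 z [ 0.0188  0.0049 -0.9998] F [-0.2  0.1 -1.2] g 0.0438
```

>>> send_rows(
  motion=[
    {"dp":[-0.001,-0.001,-0.004],"rot":[0,0.002,0],"grip":0.03},
    {"dp":[0,0,-0.003],"rot":[0,0,0],"grip":0.03},
    {"dp":[0,0,-0.001],"rot":[0,0,0],"grip":0.03},
    {"dp":[0,0,0],"rot":[0,0,0],"grip":0.03},
  ],
)

```text
clock: 43.1
tcp_pos: [0.5519, 0.0685, 0.019]
orientation: [-3.133, 0.122, -0.027]
contact_force: [0.3, 0.7, -1.2]
grip_width: 0.0438
```

```bash
python3 -c "
from h import *
st()"
```

```text
t43.10 tcp [0.5519 0.0685 0.019 ] yaw -4.45 z [ 0.0173  0.0051 -0.9998] F [ 0.3  0.7 -1.2] g 0.0438
```

>>> send_rows(
  motion=[
    {"dp":[0,0,-0.0015],"rot":[0,0,0],"grip":0.03},
    {"dp":[0,0,0],"rot":[0,0,0],"grip":0.03},
  ],
)

```text
clock: 43.35
tcp_pos: [0.5524, 0.0686, 0.0192]
orientation: [-3.132, 0.122, -0.027]
contact_force: [-0.1, -0.3, -0.9]
grip_width: 0.0433
```

>>> send_rows(
  motion=[
    {"dp":[0,0,-0.0015],"rot":[0,0,0],"grip":0.03},
    {"dp":[0,0,0],"rot":[0,0,0],"grip":0.03},
  ],
)

```text
clock: 43.6
tcp_pos: [0.5528, 0.0687, 0.019]
orientation: [-3.13, 0.122, -0.027]
contact_force: [-0.5, 1.1, -1.2]
grip_width: 0.0436
```

>>> send_rows(
  motion=[
    {"dp":[0,0,-0.0015],"rot":[0,0,0],"grip":0.03},
    {"dp":[0,0,0],"rot":[0,0,0],"grip":0.03},
  ],
)

```text
clock: 43.85
tcp_pos: [0.5531, 0.0689, 0.019]
orientation: [-3.129, 0.122, -0.027]
contact_force: [0.5, 0.2, -0.5]
grip_width: 0.0435
```

>>> send_rows(
  motion=[
    {"dp":[0,0,0],"rot":[0,0,0],"grip":0.05},
    {"dp":[0,0,0],"rot":[0,0,0],"grip":0.062},
    {"dp":[0,0,0],"rot":[0,0,0],"grip":0.065},
    {"dp":[0,0,0.02],"rot":[0,0,0],"grip":0.065},
    {"dp":[0,0,0.05],"rot":[0,0,0],"grip":0.065},
    {"dp":[0,0,0.05],"rot":[0.005,0.017,0],"grip":0.065},
    {"dp":[-0.006,-0.047,0],"rot":[0,0,-0.01],"grip":0.065},
    {"dp":[-0.006,-0.047,0],"rot":[0,0,-0.01],"grip":0.065},
    {"dp":[-0.006,-0.047,0],"rot":[0,0,-0.01],"grip":0.065},
    {"dp":[-0.006,-0.047,0],"rot":[0,0,0],"grip":0.065},
    {"dp":[-0.006,-0.047,0],"rot":[0,0,0],"grip":0.065},
    {"dp":[-0.006,-0.047,0],"rot":[0,0,0],"grip":0.065},
    {"dp":[-0.006,-0.047,0],"rot":[0,0,0],"grip":0.065},
    {"dp":[-0.006,-0.035,0],"rot":[0,0,0],"grip":0.065},
    {"dp":[-0.003,-0.015,0],"rot":[0,0,0],"grip":0.065},
    {"dp":[0,0,0],"rot":[0,0,0],"grip":0.065},
    {"dp":[0,0,0],"rot":[0,0,0],"grip":0.065},
    {"dp":[0,0,0],"rot":[0,0,0],"grip":0.065},
  ],
)

```text
clock: 46.1
tcp_pos: [0.5031, -0.3182, 0.1584]
orientation: [-3.122, 0.162, -0.024]
contact_force: [-0.3, -0.1, -0.4]
grip_width: 0.0646
```

```bash
python3 -c "
from h import *
st()
g=grab('top')
import pickle;pickle.dump(g,open('t9.pkl','wb'))
# white blob near the lamp in top view
h=cv2.cvtColor(g['img'],cv2.COLOR_RGB2GRAY);p=px(g,[.5515,.0685,.077]);print(p)
u,v=p.astype(int);s=h[v-14:v+15,u-14:u+15];n,l,st_,c=cv2.connectedComponentsWithStats((s>np.percentile(s,97)*.8).astype(np.uint8))
print([(st_[i].tolist(),(c[i]+[u-14,v-14]).round(1).tolist(),w(g,*(c[i]+[u-14,v-14]),.078).round(4).tolist()) for i in range(1,n) if st_[i][4]>40])
"
```

```text
t46.10 tcp [ 0.5031 -0.3182  0.1584] yaw -5.94 z [ 0.0159  0.015  -0.9998] F [-0.3 -0.1 -0.4] g 0.0646
[290.26256412 156.77717421]
[([6, 7, 16, 16, 140], [289.4, 156.3], [0.5526, 0.0708, 0.078])]
```

>>> send_rows(
  motion=[
    {"dp":[-0.003,0.004,-0.01],"rot":[-0.015,0.016,-0.006],"grip":0.065},
    {"dp":[0,0,-0.03],"rot":[0,0,0],"grip":0.065},
    {"dp":[0,0,-0.02],"rot":[0,0,0],"grip":0.065},
    {"dp":[0,0,0],"rot":[0,0,0],"grip":0.065},
    {"dp":[0,0,0],"rot":[0,0,0],"grip":0.065},
  ],
)

```text
clock: 46.78
tcp_pos: [0.5011, -0.3088, 0.0949]
orientation: [3.137, -0.163, -0.006]
contact_force: [-0.1, -0.4, 0.3]
grip_width: 0.0653
```

```bash
python3 -c "
from h import *
st()
import pickle
for n in ('f0','t9'):
  g=pickle.load(open(n+'.pkl','rb'));g=g['top'] if n=='f0' else g
  h=cv2.cvtColor(g['img'],cv2.COLOR_RGB2GRAY);u,v=290,157;s=h[v-14:v+15,u-14:u+15];N,l,S,c=cv2.connectedComponentsWithStats((s>np.percentile(s,97)*.8).astype(np.uint8))
  for i in range(1,N):
    if S[i][4]>40: print(n,S[i],w(g,*(c[i]+[u-14,v-14]),.078).round(4), cv2.minAreaRect(np.argwhere(l==i).astype(np.float32)))
"
```

```text
t46.77 tcp [ 0.5011 -0.3088  0.0949] yaw -5.95 z [-4.e-03 -2.e-04 -1.e+00] F [-0.1 -0.4  0.3] g 0.0653
f0 [  6   6  16  16 109] [0.5512 0.0707 0.078 ] ((13.715387344360352, 13.723075866699219), (15.00820255279541, 14.63609790802002), 82.87498474121094)
t9 [  6   6  16  16 140] [0.5526 0.0708 0.078 ] ((13.640243530273438, 13.762195587158203), (15.129120826721191, 14.797825813293457), 83.6598129272461)
```

>>> send_rows(
  motion=[
    {"dp":[-0.001,-0.005,-0.006],"rot":[0,-0.004,-0.006],"grip":0.065},
    {"dp":[0,0,-0.012],"rot":[0,0,0],"grip":0.065},
    {"dp":[0,0,-0.006],"rot":[0,0,0],"grip":0.065},
    {"dp":[0,0,0],"rot":[0,0,0],"grip":0.065},
    {"dp":[0,0,0],"rot":[0,0,0],"grip":0.065},
  ],
)

```text
clock: 47.4
tcp_pos: [0.5007, -0.3147, 0.0705]
orientation: [3.136, -0.174, 0.003]
contact_force: [0.3, 0.4, -0.4]
grip_width: 0.0647
```

```bash
python3 -c "
from h import *
st()"
```

```text
t47.40 tcp [ 0.5007 -0.3147  0.0705] yaw -6.34 z [ 0.0021 -0.0012 -1.    ] F [ 0.3  0.4 -0.4] g 0.0647
```

>>> send_rows(
  motion=[
    {"dp":[0,0.001,-0.012],"rot":[0.001,0.002,0],"grip":0.065},
    {"dp":[0,0,-0.01],"rot":[0,0,0],"grip":0.065},
    {"dp":[0,0,-0.004],"rot":[0,0,0],"grip":0.065},
    {"dp":[0,0,0],"rot":[0,0,0],"grip":0.05},
    {"dp":[0,0,0],"rot":[0,0,0],"grip":0.03},
    {"dp":[0,0,0],"rot":[0,0,0],"grip":0.03},
    {"dp":[0,0,0],"rot":[0,0,0],"grip":0.03},
    {"dp":[0,0,0],"rot":[0,0,0],"grip":0.03},
  ],
)

```text
clock: 48.4
tcp_pos: [0.5008, -0.3135, 0.0428]
orientation: [3.137, -0.173, 0.0]
contact_force: [0.8, -0.2, -0.7]
grip_width: 0.0433
```

```bash
python3 -c "
from h import *
st()"
```

```text
t48.40 tcp [ 0.5008 -0.3135  0.0428] yaw -6.33 z [ 2.e-04 -1.e-04 -1.e+00] F [ 0.8 -0.2 -0.7] g 0.0433
```

>>> send_rows(
  motion=[
    {"dp":[0,0,0.02],"rot":[0,0,0],"grip":0.03},
    {"dp":[0,0,0.05],"rot":[0,0,0],"grip":0.03},
    {"dp":[0,0,0.04],"rot":[0,0,0],"grip":0.03},
    {"dp":[0.006,0.044,0],"rot":[0,0,0],"grip":0.03},
    {"dp":[0.006,0.044,0],"rot":[0,0,0],"grip":0.03},
    {"dp":[0.006,0.044,0],"rot":[0,0,0],"grip":0.03},
    {"dp":[0.006,0.044,0],"rot":[0,0,0],"grip":0.03},
    {"dp":[0.006,0.044,0],"rot":[0,0,0],"grip":0.03},
    {"dp":[0.006,0.044,0],"rot":[0,0,0],"grip":0.03},
    {"dp":[0.005,0.03,0],"rot":[0,0,0],"grip":0.03},
    {"dp":[0.003,0.012,0],"rot":[0,0,0],"grip":0.03},
    {"dp":[0,0,0],"rot":[0,0,0],"grip":0.03},
    {"dp":[0,0,0],"rot":[0,0,0],"grip":0.03},
    {"dp":[0,0,0],"rot":[0,0,0],"grip":0.03},
  ],
)

```text
clock: 50.15
tcp_pos: [0.5457, -0.0059, 0.1718]
orientation: [-3.135, 0.193, -0.023]
contact_force: [0.2, 0.5, -1.7]
grip_width: 0.043
```

```bash
python3 -c "
from h import *
st()"
```

```text
t50.15 tcp [ 0.5457 -0.0059  0.1718] yaw -7.03 z [ 1.440e-02 -7.000e-04 -9.999e-01] F [ 0.2  0.5 -1.7] g 0.043
```

>>> send_rows(
  motion=[
    {"dp":[0,0.003,-0.02],"rot":[0.001,0.014,0.015],"grip":0.03},
    {"dp":[0,0,-0.04],"rot":[0,0,0],"grip":0.03},
    {"dp":[0,0,-0.02],"rot":[0,0,0],"grip":0.03},
    {"dp":[0,0,0],"rot":[0,0,0],"grip":0.03},
    {"dp":[0,0,0],"rot":[0,0,0],"grip":0.03},
  ],
)

```text
clock: 50.78
tcp_pos: [0.5443, -0.0054, 0.0859]
orientation: [3.136, -0.172, -0.007]
contact_force: [-0.5, -0.0, -2.0]
grip_width: 0.0432
```

```bash
python3 -c "
from h import *
st()"
```

```text
t50.77 tcp [ 0.5443 -0.0054  0.0859] yaw -6.26 z [-4.2e-03 -2.0e-04 -1.0e+00] F [-0.5 -0.  -2. ] g 0.0432
```

>>> send_rows(
  motion=[
    {"dp":[0.002,0.003,-0.015],"rot":[0,-0.004,0.006],"grip":0.03},
    {"dp":[0,0,-0.015],"rot":[0,0,0],"grip":0.03},
    {"dp":[0,0,-0.005],"rot":[0,0,0],"grip":0.03},
    {"dp":[0,0,0],"rot":[0,0,0],"grip":0.03},
    {"dp":[0,0,0],"rot":[0,0,0],"grip":0.03},
  ],
)

```text
clock: 51.4
tcp_pos: [0.5474, -0.0019, 0.0495]
orientation: [-3.137, 0.161, -0.003]
contact_force: [0.3, -0.2, -0.8]
grip_width: 0.0426
```

```bash
python3 -c "
from h import *
st()"
```

```text
t51.40 tcp [ 0.5474 -0.0019  0.0495] yaw -5.86 z [ 2.1e-03  4.0e-04 -1.0e+00] F [ 0.3 -0.2 -0.8] g 0.0426
```

>>> send_rows(
  motion=[
    {"dp":[-0.001,0,-0.004],"rot":[0,0.002,0],"grip":0.03},
    {"dp":[0,0,-0.002],"rot":[0,0,0],"grip":0.03},
    {"dp":[0,0,-0.001],"rot":[0,0,0],"grip":0.03},
    {"dp":[0,0,0],"rot":[0,0,0],"grip":0.03},
  ],
)

```text
clock: 51.9
tcp_pos: [0.547, -0.0018, 0.0428]
orientation: [-3.137, 0.16, -0.002]
contact_force: [-0.8, 0.0, -0.8]
grip_width: 0.0435
```

```bash
python3 -c "
from h import *
st()"
```

```text
t51.90 tcp [ 0.547  -0.0018  0.0428] yaw -5.86 z [ 1.6e-03  8.0e-04 -1.0e+00] F [-0.8  0.  -0.8] g 0.0435
```

>>> send_rows(
  motion=[
    {"dp":[0,0,0],"rot":[0,0,0],"grip":0.05},
    {"dp":[0,0,0],"rot":[0,0,0],"grip":0.062},
    {"dp":[0,0,0],"rot":[0,0,0],"grip":0.065},
    {"dp":[0,0,0.02],"rot":[0,0,0],"grip":0.065},
    {"dp":[0,0,0.05],"rot":[0,0,0],"grip":0.065},
    {"dp":[0,0,0.04],"rot":[0,0,0],"grip":0.065},
    {"dp":[0.0045,-0.045,0],"rot":[0,0,0],"grip":0.065},
    {"dp":[0.0045,-0.045,0],"rot":[0,0,0],"grip":0.065},
    {"dp":[0.0045,-0.045,0],"rot":[0,0,0],"grip":0.065},
    {"dp":[0.0045,-0.045,0],"rot":[0,0,0],"grip":0.065},
    {"dp":[0.0045,-0.045,0],"rot":[0,0,0],"grip":0.065},
    {"dp":[0.0045,-0.045,0],"rot":[0,0,0],"grip":0.065},
    {"dp":[0.004,-0.032,0],"rot":[0,0,0],"grip":0.065},
    {"dp":[0.001,-0.012,0],"rot":[0,0,0],"grip":0.065},
    {"dp":[0,0,0],"rot":[0,0,0],"grip":0.065},
    {"dp":[0,0,0],"rot":[0,0,0],"grip":0.065},
    {"dp":[0,0,0],"rot":[0,0,0],"grip":0.065},
  ],
)

```text
clock: 54.02
tcp_pos: [0.5823, -0.3218, 0.1734]
orientation: [-3.137, 0.15, -0.023]
contact_force: [-0.3, 0.1, 0.1]
grip_width: 0.0653
```

```bash
python3 -c "
from h import *
st()"
```

```text
t54.02 tcp [ 0.5823 -0.3218  0.1734] yaw -5.47 z [ 1.490e-02  3.000e-04 -9.999e-01] F [-0.3  0.1  0.1] g 0.0653
```

>>> send_rows(
  motion=[
    {"dp":[-0.003,0,-0.02],"rot":[0,0.015,0],"grip":0.065},
    {"dp":[0,0,-0.04],"rot":[0,0,0],"grip":0.065},
    {"dp":[0,0,-0.015],"rot":[0,0,0],"grip":0.065},
    {"dp":[0,0,0],"rot":[0,0,0],"grip":0.065},
    {"dp":[0,0,0],"rot":[0,0,0],"grip":0.065},
  ],
)

```text
clock: 54.65
tcp_pos: [0.5796, -0.3181, 0.0942]
orientation: [-3.136, 0.143, 0.005]
contact_force: [0.1, -0.4, -1.0]
grip_width: 0.0648
```

```bash
python3 -c "
from h import *
st()"
```

```text
t54.65 tcp [ 0.5796 -0.3181  0.0942] yaw -5.22 z [-0.003   0.0021 -1.    ] F [ 0.1 -0.4 -1. ] g 0.0648
```

>>> send_rows(
  motion=[
    {"dp":[0,-0.004,-0.01],"rot":[-0.002,-0.003,0],"grip":0.065},
    {"dp":[0,0,-0.015],"rot":[0,0,0],"grip":0.065},
    {"dp":[0,0,-0.005],"rot":[0,0,0],"grip":0.065},
    {"dp":[0,0,0],"rot":[0,0,0],"grip":0.065},
    {"dp":[0,0,0],"rot":[0,0,0],"grip":0.065},
  ],
)

```text
clock: 55.28
tcp_pos: [0.5805, -0.3234, 0.0641]
orientation: [3.137, -0.144, 0.005]
contact_force: [0.0, 0.4, 0.8]
grip_width: 0.0656
```

```bash
python3 -c "
from h import *
st()"
```

```text
t55.27 tcp [ 0.5805 -0.3234  0.0641] yaw -5.24 z [ 0.003  -0.0013 -1.    ] F [0.  0.4 0.8] g 0.0656
```

>>> send_rows(
  motion=[
    {"dp":[-0.001,0.002,-0.012],"rot":[0.001,0.003,0],"grip":0.065},
    {"dp":[0,0,-0.01],"rot":[0,0,0],"grip":0.065},
    {"dp":[0,0,-0.004],"rot":[0,0,0],"grip":0.065},
    {"dp":[0,0,0],"rot":[0,0,0],"grip":0.05},
    {"dp":[0,0,0],"rot":[0,0,0],"grip":0.03},
    {"dp":[0,0,0],"rot":[0,0,0],"grip":0.03},
    {"dp":[0,0,0],"rot":[0,0,0],"grip":0.03},
    {"dp":[0,0,0],"rot":[0,0,0],"grip":0.03},
  ],
)

```text
clock: 56.28
tcp_pos: [0.5795, -0.321, 0.0365]
orientation: [3.138, -0.143, 0.0]
contact_force: [-1.0, 0.6, -1.4]
grip_width: 0.043
```

```bash
python3 -c "
from h import *
st()"
```

```text
t56.27 tcp [ 0.5795 -0.321   0.0365] yaw -5.23 z [ 0. -0. -1.] F [-1.   0.6 -1.4] g 0.043
```

>>> send_rows(
  motion=[
    {"dp":[0,0,0.02],"rot":[0,0,0],"grip":0.03},
    {"dp":[0,0,0.05],"rot":[0,0,0],"grip":0.03},
    {"dp":[0,0,0.05],"rot":[0,0,0],"grip":0.03},
    {"dp":[-0.007,0.045,0],"rot":[0,0,0],"grip":0.03},
    {"dp":[-0.007,0.045,0],"rot":[0,0,0],"grip":0.03},
    {"dp":[-0.007,0.045,0],"rot":[0,0,0],"grip":0.03},
    {"dp":[-0.007,0.045,0],"rot":[0,0,0],"grip":0.03},
    {"dp":[-0.006,0.035,0],"rot":[0,0,0],"grip":0.03},
    {"dp":[-0.004,0.025,0],"rot":[0,0,0],"grip":0.03},
    {"dp":[-0.001,0.008,0],"rot":[0,0,0],"grip":0.03},
    {"dp":[0,0,0],"rot":[0,0,0],"grip":0.03},
    {"dp":[0,0,0],"rot":[0,0,0],"grip":0.03},
    {"dp":[0,0,0],"rot":[0,0,0],"grip":0.03},
  ],
)

```text
clock: 57.9
tcp_pos: [0.5392, -0.0726, 0.1732]
orientation: [3.137, -0.158, 0.019]
contact_force: [-0.3, -0.0, -1.9]
grip_width: 0.0429
```

```bash
python3 -c "
from h import *
st()"
```

```text
t57.90 tcp [ 0.5392 -0.0726  0.1732] yaw -5.76 z [ 1.230e-02 -8.000e-04 -9.999e-01] F [-0.3 -0.  -1.9] g 0.0429
```

>>> send_rows(
  motion=[
    {"dp":[0.002,0.002,-0.02],"rot":[0.001,0.012,0],"grip":0.03},
    {"dp":[0,0,-0.04],"rot":[0,0,0],"grip":0.03},
    {"dp":[0,0,-0.025],"rot":[0,0,0],"grip":0.03},
    {"dp":[0,0,-0.005],"rot":[0,0,0],"grip":0.03},
    {"dp":[0,0,0],"rot":[0,0,0],"grip":0.03},
    {"dp":[0,0,0],"rot":[0,0,0],"grip":0.03},
  ],
)

```text
clock: 58.65
tcp_pos: [0.5436, -0.0759, 0.0831]
orientation: [3.135, -0.168, 0.007]
contact_force: [0.2, -0.2, -2.4]
grip_width: 0.0432
```

```bash
python3 -c "
from h import *
st()"
```

```text
t58.65 tcp [ 0.5436 -0.0759  0.0831] yaw -6.14 z [ 0.0045 -0.0019 -1.    ] F [ 0.2 -0.2 -2.4] g 0.0432
```

>>> send_rows(
  motion=[
    {"dp":[-0.002,0.005,-0.015],"rot":[0.002,0.004,0],"grip":0.03},
    {"dp":[0,0,-0.017],"rot":[0,0,0],"grip":0.03},
    {"dp":[0,0,-0.006],"rot":[0,0,0],"grip":0.03},
    {"dp":[0,0,0],"rot":[0,0,0],"grip":0.03},
    {"dp":[0,0,0],"rot":[0,0,0],"grip":0.03},
  ],
)

```text
clock: 59.28
tcp_pos: [0.5422, -0.0701, 0.0433]
orientation: [-3.136, 0.167, -0.003]
contact_force: [-0.5, -1.3, -2.0]
grip_width: 0.0427
```

```bash
python3 -c "
from h import *
st()"
```

```text
t59.27 tcp [ 0.5422 -0.0701  0.0433] yaw -6.1 z [ 1.8e-03  7.0e-04 -1.0e+00] F [-0.5 -1.3 -2. ] g 0.0427
```

>>> send_rows(
  motion=[
    {"dp":[-0.001,-0.001,-0.004],"rot":[-0.001,0.002,0],"grip":0.03},
    {"dp":[0,0,-0.002],"rot":[0,0,0],"grip":0.03},
    {"dp":[0,0,-0.001],"rot":[0,0,0],"grip":0.03},
    {"dp":[0,0,0],"rot":[0,0,0],"grip":0.03},
  ],
)

```text
clock: 59.78
tcp_pos: [0.5418, -0.0714, 0.0366]
orientation: [3.137, -0.167, 0.002]
contact_force: [0.2, 0.7, -3.2]
grip_width: 0.0427
```

```bash
python3 -c "
from h import *
st()"
```

```text
t59.77 tcp [ 0.5418 -0.0714  0.0366] yaw -6.11 z [ 1.2e-03 -3.0e-04 -1.0e+00] F [ 0.2  0.7 -3.2] g 0.0427
```

Still hanging by a hair; one more small step, release, and retreat clear of the cameras.

>>> send_rows(
  motion=[
    {"dp":[0,0,-0.001],"rot":[0,0.001,0],"grip":0.03},
    {"dp":[0,0,0],"rot":[0,0,0],"grip":0.03},
    {"dp":[0,0,0],"rot":[0,0,0],"grip":0.05},
    {"dp":[0,0,0],"rot":[0,0,0],"grip":0.062},
    {"dp":[0,0,0],"rot":[0,0,0],"grip":0.065},
    {"dp":[0,0,0.02],"rot":[0,0,0],"grip":0.065},
    {"dp":[0,0,0.05],"rot":[0,0,0],"grip":0.065},
    {"dp":[0,0,0.05],"rot":[0,0,0],"grip":0.065},
    {"dp":[0,-0.05,0.03],"rot":[0,0,0],"grip":0.065},
    {"dp":[0,-0.055,0],"rot":[0,0,0],"grip":0.065},
    {"dp":[0,-0.055,0],"rot":[0,0,0],"grip":0.065},
    {"dp":[0,-0.055,0],"rot":[0,0,0],"grip":0.065},
    {"dp":[0,-0.05,0],"rot":[0,0,0],"grip":0.065},
    {"dp":[0,-0.02,0],"rot":[0,0,0],"grip":0.065},
    {"dp":[0,0,0],"rot":[0,0,0],"grip":0.065},
    {"dp":[0,0,0],"rot":[0,0,0],"grip":0.065},
    {"dp":[0,0,0],"rot":[0,0,0],"grip":0.065},
  ],
)

```text
clock: 61.9
tcp_pos: [0.5428, -0.3636, 0.2067]
orientation: [3.134, -0.16, 0.02]
contact_force: [0.9, -0.1, -0.1]
grip_width: 0.0652
```

```bash
python3 -c "
from h import *
st()
import pickle
g=grab('top');s=grab('side');pickle.dump((g,s),open('end.pkl','wb'))
a=cv2.resize(g['img'][100:220,170:370,::-1],None,fx=4,fy=4)[:, :800]
b=cv2.resize(s['img'][170:270,200:400,::-1],(400,200));b2=cv2.resize(s['img'][180:265,230:320,::-1],(400,200))
im=cv2.vconcat([cv2.resize(a,(800,400)),cv2.hconcat([b,b2])])
cv2.imwrite('pics/end.png',cv2.convertScaleAbs(cv2.resize(im,(800,600)),alpha=1.5))"
```

```text
t61.90 tcp [ 0.5428 -0.3636  0.2067] yaw -5.84 z [ 0.0124 -0.0038 -0.9999] F [ 0.9 -0.1 -0.1] g 0.0652
```

View pics/end.png

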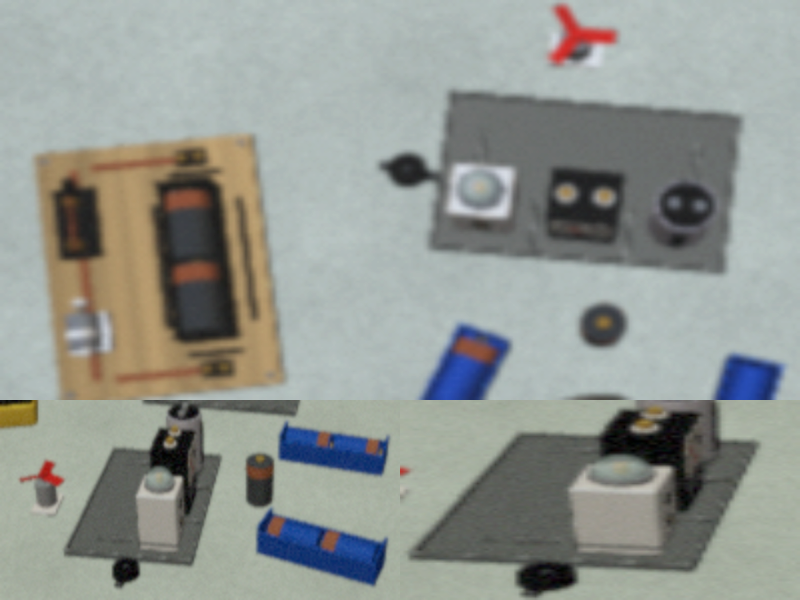

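```bash
python3 - <<'E'
from h import *
import pickle
a=cv2.cvtColor(pickle.load(open('f0.pkl','rb'))['top']['img'],cv2.COLOR_RGB2GRAY);b=cv2.cvtColor(pickle.load(open('end.pkl','rb'))[0]['img'],cv2.COLOR_RGB2GRAY)
for n,(u,v,r) in dict(cell=(320,197,9),fan=(314,111,9),buz=(272,151,8),lamp=(290,157,9),meter=(316,160,8),cap=(340,162,7)).items():
    t=cv2.resize(a[v-r:v+r,u-r:u+r],None,fx=8,fy=8,interpolation=3);s=cv2.resize(b[v-r-4:v+r+4,u-r-4:u+r+4],None,fx=8,fy=8,interpolation=3)
    m=cv2.matchTemplate(s,t,cv2.TM_CCOEFF_NORMED);_,q,_,l=cv2.minMaxLoc(m);print(n,'shift px',(np.array(l)-32)/8,round(q,3))
st()
from bench import hand_in
print(hand_in())
E
```

```text
cell shift px [0. 0.] 0.999
fan shift px [0. 0.] 0.999
buz shift px [0. 0.] 0.999
lamp shift px [0. 0.] 0.947
meter shift px [0. 0.] 0.987
cap shift px [1. 0.] 0.91
t62.00 tcp [ 0.543  -0.3635  0.2065] yaw -5.82 z [ 0.0123 -0.0037 -0.9999] F [ 0.8 -0.2 -0.4] g 0.0647
the job is handed in; nothing more can be done
None
```

The job is done and handed in at about 62 s. The capacitor, meter and lamp went upright into the lid. The battery holder went into the cradle, and the three were then stood back in their bays.

**Last checks:**
- The final top and side pictures show all three upright in the tray.
- Matched against the first top picture, the lamp and meter show no shift. The capacitor is about 1 pixel (2–3 mm) off its old spot; I had set it back nearer the bay centre on purpose.
- The spare cell, buzzer and propeller motor show no shift.
- Top and side pictures show the battery holder flat between its four guides.

**What went wrong or disagreed:**
- **TCP reading:** the true fingertips sat about 35 mm above the reported TCP. I found this when the first lamp grasp closed on its bulb, and I re-gripped lower. Before that, the capacitor and meter had been carried by their top edges, but both stood upright in the lid.
- **Contact with the meter:** when I re-picked the lamp from the lid, a finger linkage pressed on the meter's top with about 11 N. The meter did not move.

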